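# Set the sander's work stop with a feeler gauge

## Robot

A 6-joint arm with a two-finger parallel gripper is mounted at the origin on the work surface. World frame = base frame: x ahead of the robot, y to its left, z up, the work surface at z = 0. Lengths are in m, angles in rad, forces in N, time in s.
With the tool pointing down it reaches from about 0.225 to 0.875 m from the base axis. Payload 3.4 kg.
Tool frame: the origin (TCP) lies midway between the tips of the shut fingers; the grasp point (between the pads) lies 19 mm behind it (manip.tcp_to_grasp is the distance from the TCP to the grasp point, in m); x points along the fingers, y is the direction in which the jaws open and shut, and the axes are right-handed (so a half turn about x gives the same grasp; the last joint's range is limited). The gripper opens to 85 mm and grips with 20 to 120 N. Pads are 22 mm wide; open, the fingers measure 114 mm over their backs; the gripper's body (76 mm by 85 mm) begins 54 mm behind the grasp point. The pads swing forward as they close: fully open they stand 13 mm farther back than shut.
Start: joints at [-1.442, 0.276, 1.505, -0, 1.361, -0.121], TCP at [0.142, -0.557, 0.231] pointing down, gripper open.
Joint ranges: [-2.89, 2.89], [-0.75, 2.08], [0.22, 2.7], [-1.18, 4.32], [0.11, 2.71], [-2.7, 2.7]. Speed limits (rad/s): [2.57, 2.57, 3.14, 3.14, 3.14, 3.14].

## Interface

Orientations are given as a unit quaternion [w, x, y, z].
In Python, from rig import readout, eyes, job, manip gives the robot as it stands. The module is installed in compiled form; this text tells all that it offers.
- The arm moves only by the tool carry_out, never from a script. Its argument "deltas" is one flat list of numbers, 7 for each row, row after row: the shift along the tool's x, y, z scaled (see below), then the turn, a rotation vector about the tool's x, y, z scaled (see below), then the opening, from -1 (shut) to 1 (fully open). In form: [dx, dy, dz, ax, ay, az, grip, dx, dy, dz, ax, ay, az, grip, ...]. A call has 1 to 10 rows; each row shifts and turns the commanded pose from where the row before left it, along the tool's axes as they then stand; what a row does not reach is not made up. The controller multiplies each number of a shift by 60 mm and each number of a turn by 4 degrees. A row lasts 1/8 s, in which the tool goes at most 62.5 mm and 10.7 degrees, less where a joint would pass 70% of its speed; a pose out of reach is approached as far as the arm can. A call with a number of a shift or a turn outside -1 to 1 is refused whole. A call with a gripper value outside its range is refused whole. The fingers move at their own pace and stop on an object; "newtons" is the grip in N (left out, the last holds). Time passes only in rows, so rows that do not move let the fingers close. It gives the time, the measured TCP pose, the force and the opening at its end, in the units of the state.
- readout.get_state(): the state, without advancing time (a new reading comes with each control period).
- eyes.get_image(name): name is "scene" or "top" or "wrist"; returns a dict with "color" (420x560x3 uint8, red, green, blue), "z_map" (420x560 float32, m along the optical axis (not along the pixel's ray), 0 where there is no reading), "mtx" (3x3 intrinsics, pixels), "origin" and "orientation" of the camera in the world. Camera axes: x right, y down, z forward; pixel columns grow to the right and rows downward; lengths in m; the calibration is good to about 2 mm. A picture is of the moment at which its call begins.
- job.sign_off(): hands the job in, once; it reports no verdict.
The state is a dict: "clock": time; "qpos": joint angles; "qd": joint speeds; "effort": joint torques, N m; "position": TCP position; "ee_rot": TCP orientation; "contact_force": force on the tool from outside, world axes, zero at the start; "moment": the same for the moment, N m; "width": finger opening in m.
Only numpy, scipy, OpenCV 4.12 (cv2) and the standard library are available. Lean on these libraries where they do the work, as an engineer would, in place of code of your own. Each camera call takes 0.05 s, during which the arm holds its last target.

## Task

The belt sander's work stop was left too high after a belt change: slide the blade of the red-handled gauge flat under the stop, press the stop down until it just nips the blade, and swing the orange-knobbed clamp lever fully down with the blade still under the stop. Then draw the blade right out, slide it under once more to check that it still goes in with a light drag, and lay the gauge flat on the cork mat, not on top of another gauge, with the stop left as set and clamped. Never let the stop come down onto the bare belt, and leave the other things on the bench, mat and belt where they are.

Things in the scene. Friction and masses are not known exactly. Their poses are not given: they have to be found in the camera images.
- sander: The belt sander, fixed to the bench. Origin: at bench height under the middle of the belt; y runs along the belt, x away from the operator's side, z up. The belt's flat top is x -50 to 50 mm, y -170 to 170 mm and 150 mm above the bench. The disc housing, motor and disc table lie on the +x side (x over 60 mm); the disc housing is at y = -240 to -80 mm and rises to 198 mm.
- stop (a joint): Height in m of the work stop's lower edge above the belt, i.e. the gap under the stop (0 = on the belt, at most 0.030). The stop slides straight up and down; friction holds it where it is left. It takes about 5 N of downward push to move it; once it nips a blade the resistance rises sharply.
- stop_edge (a point): Middle of the lower edge of the work stop, a bright steel plate that stands across the belt at y = 100 mm of the sander: 108 mm long across the belt (x), 6 mm thick (y), 42 mm high. Axes parallel to the sander's.
- stop_flange (a point): Middle of the top of the stop's turned-over flange, the flat place to press on: 108 mm along x, 30 mm along y (it reaches from 15 mm on the -y side of this point to 15 mm on the +y side), 42 mm above the lower edge and 12 mm to the +y side of the middle of the plate.
- clamp (a joint): Angle in rad by which the clamp lever has been pushed down from its uppermost position: starts between 0 and 0.25, fully down at its end stop at 0.87, where it is level. It stays where it is left; about 2 to 3 N at its knob moves it.
- clamp_ball (a point): Centre of the lever's orange ball knob, 20 mm across, on the operator's side of the sander (x = -92 mm of the sander). The lever swings in an upright plane along the belt, and the knob moves on an arc of 75 mm radius about clamp_pivot, outward to +y of the sander and down.
- clamp_pivot (a point): Pivot of the clamp lever: at x = -92 mm, y = 100 mm of the sander, 135 mm above the bench. When fully down the knob is level with it, 75 mm to the +y side.
- red_grip (a point): Centre of the gauge's red plastic handle (62 x 24 mm, 16 mm high in all, its underside flush with the blade's, 8 mm below this point). Gauge: steel strip 160 x 24 mm, 4 mm thick. Its x axis points from handle to tip: the handle reaches 31 mm either way, the bare blade 98 mm farther, to the tip at 129 mm; the last 12 mm ease down to half thickness on top to lead in. About 130 g.
- red_blade (a point): Middle of the free part of the red gauge's blade: 80 mm from red_grip along the gauge's x axis, 49 mm from the tip, 2 mm above the underside.
- mat: Cork gauge mat fixed on the bench, 190 mm (its x) by 210 mm (its y), 4 mm thick; origin at the centre of its underside. Three gauges lie on it side by side, about 62 mm apart in y, their tips towards its +x; which lies where varies. The red one goes back into the place it came from, or anywhere flat on the mat clear of the others.
- blue_grip (a point): Centre of the handle of the blue gauge (2 mm blade, otherwise like the red one). Leave it.
- green_grip (a point): Centre of the handle of the green gauge (7 mm blade, otherwise like the red one). Leave it.
- offcut_mid (a point): Centre of a limewood offcut, 45 x 50 x 28 mm, lying on the belt near its -y end. Leave it.
- figure_mid (a point): Middle of a carved limewood figure, 84 mm across the foot, 196 mm tall, standing on the bench. Leave it.
- mallet_mid (a point): Middle of a carver's round mallet standing on its head, 84 mm across, 245 mm tall. Leave it.
- wax_mid (a point): Middle of an amber jar of wax, 60 mm across, 55 mm tall. Leave it.
- gouge_mid (a point): Middle of a gouge lying on the bench, 262 mm long along its x, 28 mm across. Leave it.
- brush_mid (a point): Middle of a bench brush lying on the bench, 260 mm long along its x, 34 mm across, 32 mm tall. Leave it.
Things that resemble listed ones, but are neither listed nor needed, are in the scene too. Leave any purple or yellow look-alike of the part that bears red_grip alone.

How it is judged:
By the outcome, as a careful person would: the job done as asked, in the order asked, and still so for the second after the job is handed in, with the robot touching nothing.
It also fails if it takes over 72 s, if anything falls off the work surface, if the arm or the gripper's body presses on something with over 40 N, if the wrist force passes 120 N, or if a joint passes its speed limit or range.

## Working session

There is one attempt and no reset: what is moved stays moved. The work goes in short steps, Python scripts to look and compute and a tool call to move; the robot and the scene stay as the last step left them, time stands still between calls to the robot, and variables do not carry over. Pictures are saved under pics/ and viewed, and the job is handed in when it is done.

Besides the shell and the picture viewer there is one more tool, called after ">>>" as name(argument=value, ...) on one line, values as JSON. carry_out: Moves the arm, as the interface text tells. Its arguments: {"type":"object","properties":{"deltas":{"type":"array"},"newtons":{"type":"number"}},"required":["deltas"]}

```bash
mkdir -p pics
cat > h.py <<'E'
import numpy as np, cv2
from rig import readout, eyes, job, manip
from scipy.spatial.transform import Rotation as R
def q2R(q): return R.from_quat([q[1],q[2],q[3],q[0]]).as_matrix()
def shot(n,f):
    im=eyes.get_image(n); cv2.imwrite(f'pics/{f}.png',im['color'][:,:,::-1]); np.savez(f'pics/{f}.npz',**im); return im
def load(f): return dict(np.load(f'pics/{f}.npz'))
def pt(im,u,v,z=None):
    K=im['mtx']; d=im['z_map'][int(v),int(u)] if z is None else z
    return q2R(im['orientation'])@(np.array([(u-K[0,2])/K[0,0],(v-K[1,2])/K[1,1],1])*d)+im['origin']
def ptz(im,u,v,h):
    K=im['mtx']; r=q2R(im['orientation'])@np.array([(u-K[0,2])/K[0,0],(v-K[1,2])/K[1,1],1]); o=im['origin']
    return o+r*(h-o[2])/r[2]
def cloud(im):
    K=im['mtx'];z=im['z_map'];v,u=np.indices(z.shape)
    P=np.stack([(u-K[0,2])/K[0,0]*z,(v-K[1,2])/K[1,1]*z,z],-1)@q2R(im['orientation']).T+im['origin']
    P[z==0]=np.nan; return P
def proj(im,p):
    c=q2R(im['orientation']).T@(np.array(p)-im['origin']); K=im['mtx']; return K[0,0]*c[0]/c[2]+K[0,2],K[1,1]*c[1]/c[2]+K[1,2]
def crop(f,u0,v0,u1,v1,s,o):
    c=cv2.imread(f'pics/{f}.png')[v0:v1,u0:u1]; cv2.imwrite(f'pics/{o}.png',cv2.resize(c,None,fx=s,fy=s,interpolation=cv2.INTER_CUBIC))
E
python3 - <<'E'
from h import *
np.set_printoptions(precision=4,suppress=True)
for n in ['scene','top','wrist']:
    im=shot(n,n+'0'); print(n,im['origin'],im['orientation'],im['mtx'][0])
print(readout.get_state(),manip.tcp_to_grasp)
E
```

```text
scene [ 1.3859 -0.289   0.9271] [-0.3326  0.7538  0.5166 -0.2331] [402.6366   0.     276.2233]
top [0.4704 0.0113 1.3665] [ 0.0241 -0.698   0.7152 -0.0276] [389.1389   0.     274.2936]
wrist [ 0.2085 -0.5391  0.3724] [ 0.1095  0.782  -0.6076 -0.0856] [299.6241   0.     282.1662]
{'clock': 0.15, 'qpos': array([-1.442 ,  0.2765,  1.5058,  0.    ,  1.3607, -0.121 ]), 'qd': array([ 0.0001, -0.0018, -0.0039, -0.0001, -0.0017, -0.0012]), 'effort': array([  0.0024, -41.7145, -24.6033,  -0.0001,   0.0076,  -0.    ]), 'position': array([ 0.1421, -0.5568,  0.2306]), 'ee_rot': array([ 0.0876,  0.7016,  0.0886, -0.7016]), 'contact_force': array([ 0.3277, -0.6371,  0.4497]), 'moment': array([-0.0256,  0.0422,  0.0133]), 'width': 0.085532837483714} 0.0187
```

View pics/scene0.png

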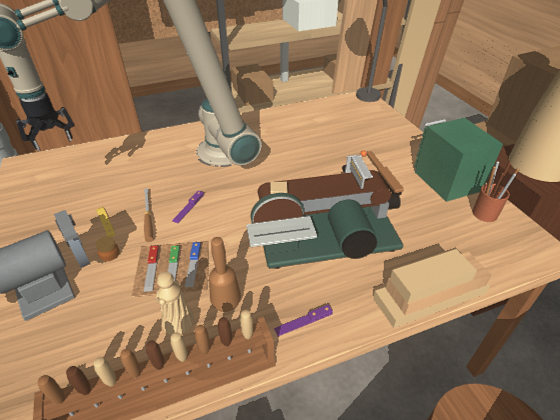

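View pics/top0.png

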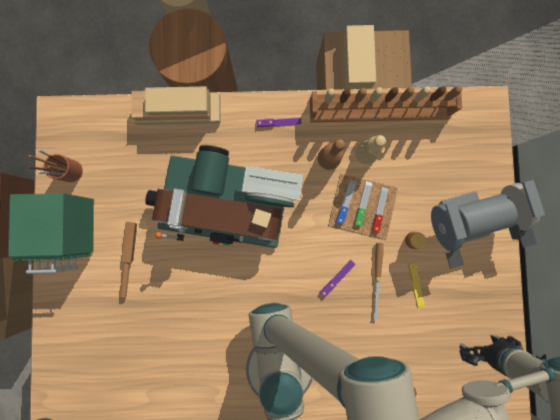

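View pics/wrist0.png

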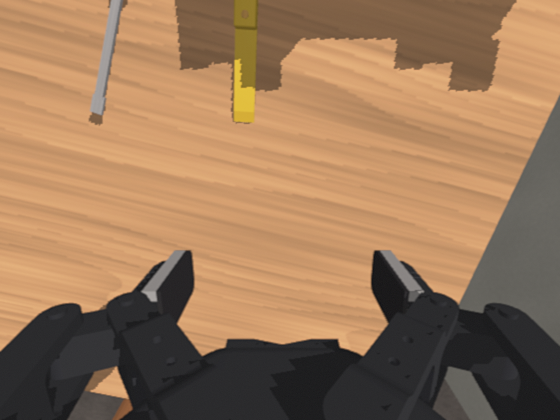

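The top view shows the mat at (363,207) with the red handle at (378,223), green (360,215) and blue (343,213). The sander belt is at (215,215), its stop at (176,208), the orange knob near (160,234) and the offcut at (261,219). Things that could be taken for the red gauge are the purple ones at (337,279) and (278,122), the yellow at (417,285), and the blue and green. I choose (378,223) and check it in close crops.

Run:
```python
from h import *
crop('top0',325,165,405,250,7,'ctmat'); crop('top0',140,135,310,255,4.5,'ctsand'); crop('scene0',330,130,420,230,6,'cscst')
```

```text
(no output)
```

View pics/ctmat.png

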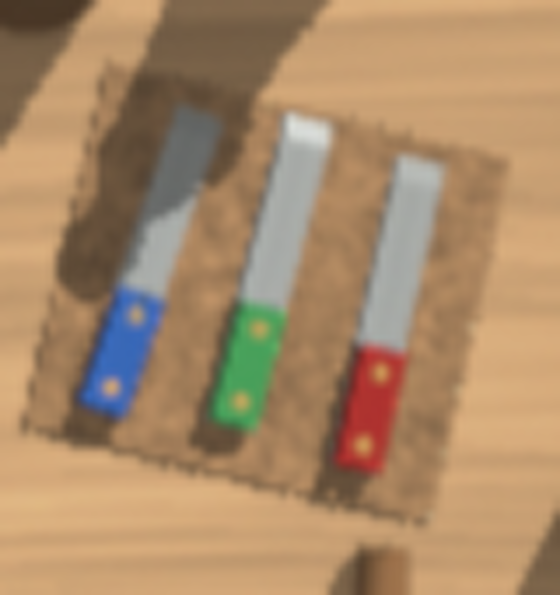

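View pics/ctsand.png

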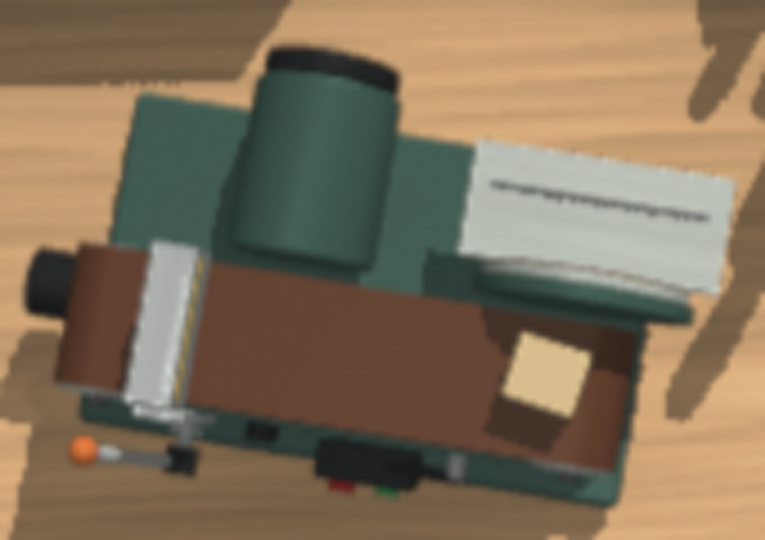

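View pics/cscst.png

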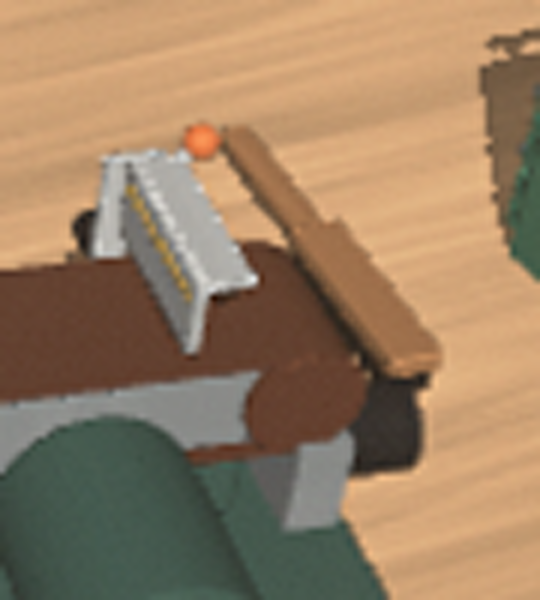

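The crops confirm the red gauge is the rightmost on the mat (crop scale 7, handle centre at about (378,223) in the full picture). Next I measure the poses.

Run:
```python
from h import *
np.set_printoptions(precision=4,suppress=True)
im=load('top0'); P=cloud(im); C=im['color'].astype(int); hsv=cv2.cvtColor(im['color'],cv2.COLOR_RGB2HSV)
# table height, mat height
print('mat z',[P[v,u,2] for u,v in [(368,222),(352,212),(335,219)]],'bench',P[270,300,2],P[260,380,2])
def ctr(m,name,h=None):
    v,u=np.where(m); r=cv2.minAreaRect(np.c_[u,v].astype(np.float32)); p=np.nanmedian(P[m],0)
    h=p[2] if h is None else h
    print(name,m.sum(),r,p,ptz(im,*r[0],h)); return r
H,S,V=hsv[...,0],hsv[...,1],hsv[...,2]
box=np.zeros(H.shape,bool);box[195:240,330:395]=1
red=box&((H<5)|(H>172))&(S>170);ctr(red,'red',.020)
gr=box&(H>45)&(H<80)&(S>120);ctr(gr,'green',.02)
bl=box&(H>100)&(H<125)&(S>120);ctr(bl,'blue',.02)
# blade ends red: tip corners from crop(395..443,155..)/7+325,165
f=lambda x,y:(x/7+325-.5+.5/7,y/7+165-.5+.5/7)
tip=[ptz(im,*f(399,156),.006),ptz(im,*f(443,162),.006)];tail=[ptz(im,*f(335,465),.02),ptz(im,*f(381,474),.02)]
t=np.mean(tip,0);b=np.mean(tail,0);print('tip',t,'tail',b,'len',np.linalg.norm((t-b)[:2]),'yaw',np.degrees(np.arctan2(*(t-b)[1::-1])))
for c in [(108,62),(508,158),(425,523),(20,430)]: print('matc',ptz(im,*f(*c),.004))
# sander belt: points in belt top
m=(np.abs(P[...,2]-.15)<.006); m[:, :130]=0;m[:,310:]=0;m[:180]=0;m[260:]=0
v,u=np.where(m);Q=P[m];print('belt z',np.median(Q[:,2]),len(Q));r=cv2.minAreaRect(Q[:,:2].astype(np.float32)*1000);print(r,cv2.boxPoints(r))
m2=(P[...,2]>.185)&(np.indices(H.shape)[1]>160)&(np.indices(H.shape)[1]<195)&(np.indices(H.shape)[0]>180)&(np.indices(H.shape)[0]<240)
Q=P[m2];print('flange',np.median(Q[:,2]),np.percentile(Q[:,2],[10,90]));r=cv2.minAreaRect(Q[:,:2].astype(np.float32)*1000);print(r,cv2.boxPoints(r))
o=(H>5)&(H<14)&(S>200)&(V>180);o[:,200:]=0;o[:225]=0;o[245:]=0
ctr(o,'knob')
m3=(P[...,2]>.17)&(P[...,2]<.19);m3[:,:245]=0;m3[:,275:]=0;m3[:205]=0;m3[232:]=0;Q=P[m3];print('offcut',np.median(Q,0),cv2.minAreaRect(Q[:,:2].astype(np.float32)*1000))
```

```text
mat z [np.float64(0.006663442225262939), np.float64(0.004523755243077687), np.float64(0.00011135804436790409)] bench -0.006801843391030626 0.025952381886730214
red 81 ((377.2646789550781, 223.44119262695312), (6.063390254974365, 16.249887466430664), 14.03624439239502) [ 0.4902 -0.3509  0.0185] [ 0.4889 -0.3509  0.02  ]
green 65 ((359.6470947265625, 216.9117889404297), (5.578319072723389, 16.00735092163086), 14.03624439239502) [ 0.5129 -0.2906  0.0192] [ 0.513  -0.2908  0.02  ]
blue 92 ((341.75, 214.75001525878906), (6.324554920196533, 16.76007080078125), 18.434947967529297) [ 0.5211 -0.2297  0.019 ] [ 0.522  -0.2291  0.02  ]
tip [ 0.6155 -0.3865  0.006 ] tail [ 0.4608 -0.3443  0.02  ] len 0.16036364802436318 yaw -15.248848445651308
matc [ 0.6687 -0.2312  0.004 ]
matc [ 0.6152 -0.431   0.004 ]
matc [ 0.4333 -0.3808  0.004 ]
matc [ 0.4845 -0.1804  0.004 ]
belt z 0.14863493511819637 3132
((544.311279296875, 165.51821899414062), (433.4122314453125, 184.78460693359375), 89.22757720947266) [[449.006  -49.9227]
 [633.7738 -52.4137]
 [639.6166 380.9591]
 [454.8488 383.4502]]
flange 0.20660712818923987 [0.1988 0.2097]
((529.2972412109375, 300.4221496582031), (55.36299133300781, 152.17127990722656), 71.70244598388672) [[448.3679 298.0275]
 [592.8452 250.253 ]
 [610.2266 302.8168]
 [465.7493 350.5913]]
knob 0 ((0.0, 0.0), (0.0, 0.0), 0.0) [nan nan nan] [nan nan nan]
offcut [0.5127 0.046  0.1766] ((513.4850463867188, 45.67955780029297), (48.471004486083984, 43.61844253540039), 70.15919494628906)
  return np.nanmean(a, axis, out=out, keepdims=keepdims)
```

Run:
```python
from h import *
np.set_printoptions(precision=4,suppress=True)
im=load('top0'); P=cloud(im); hsv=cv2.cvtColor(im['color'],cv2.COLOR_RGB2HSV);H,S,V=hsv[...,0],hsv[...,1],hsv[...,2]
print(hsv[215,230],hsv[206,176],hsv[234,159],hsv[150,205])
m=(H<10)&(S>110)&(V<130)&(V>60);m[:, :150]=0;m[:,290:]=0;m[:185]=0;m[245:]=0
m=cv2.morphologyEx(m.astype(np.uint8),cv2.MORPH_OPEN,np.ones((3,3)))
n,l,st,_=cv2.connectedComponentsWithStats(m);k=1+np.argmax(st[1:,4]);m=l==k;print(st[k])
Q=P[m];print('beltz',np.median(Q[:,2]))
# edges columns 195..250 : top row and bottom row
top=[];bot=[]
for u in range(192,245):
    v=np.where(m[:,u])[0]
    if len(v): top.append(ptz(im,u,v.min()-.5,.15)[:2]);bot.append(ptz(im,u,v.max()+.5,.15)[:2])
for nme,e in(('far',top),('near',bot)):
    e=np.array(e);p=np.polyfit(e[:,1],e[:,0],1);r=e[:,0]-np.polyval(p,e[:,1]);ok=abs(r)<.004;p=np.polyfit(e[ok,1],e[ok,0],1);print(nme,p,'yaw',np.degrees(np.arctan(-p[0])),r.std(),'x@y.17',np.polyval(p,.17))
# flange and knob, depth in 3D
for u,v in [(160,234),(159,235),(158,234),(168,215),(178,192),(172,225),(176,206),(198,216)]: print(u,v,hsv[v,u],P[v,u])
f=lambda x,y:(x/4.5+140-.5+.11,y/4.5+135-.5+.11)
for z in(.2,.21,.22): print(z,[ptz(im,*f(*c),z)[:2] for c in[(150,240),(204,246),(185,408),(126,402)]])
print('knob',[ptz(im,*f(84,450),z)[:2] for z in(.17,.18,.19)],'pivot',ptz(im,*f(185,458),.14))
```

```text
[ 10 124 103] [ 60   6 174] [ 11 182 220] [79 57 49]Traceback (most recent call last):
  File "<stdin>", line 7, in <module>
    return _wrapfunc(a, 'argmax', axis=axis, out=out, **kwds)
    return bound(*args, **kwds)
ValueError: attempt to get argmax of an empty sequence
```

```bash
cat > s.py <<'E'
from h import *
np.set_printoptions(precision=4,suppress=True)
im=load('top0'); P=cloud(im); hsv=cv2.cvtColor(im['color'],cv2.COLOR_RGB2HSV);H,S,V=hsv[...,0],hsv[...,1],hsv[...,2]
m=(H<14)&(S>95)&(V<130)&(V>60);m[:, :150]=0;m[:,290:]=0;m[:185]=0;m[245:]=0
m=cv2.morphologyEx(m.astype(np.uint8),cv2.MORPH_OPEN,np.ones((3,3)))
n,l,st,_=cv2.connectedComponentsWithStats(m);k=1+np.argmax(st[1:,4]);m=l==k;print(st[k])
Q=P[m];print('beltz',np.median(Q[:,2]))
top=[];bot=[]
for u in range(192,245):
    v=np.where(m[:,u])[0]
    if len(v): top.append(ptz(im,u,v.min()-.5,.15)[:2]);bot.append(ptz(im,u,v.max()+.5,.15)[:2])
for nme,e in(('far',top),('near',bot)):
    e=np.array(e);p=np.polyfit(e[:,1],e[:,0],1);r=e[:,0]-np.polyval(p,e[:,1]);ok=abs(r)<.004;p=np.polyfit(e[ok,1],e[ok,0],1);print(nme,p,'yaw',np.degrees(np.arctan(-p[0])),r.std(),'x@y.17',np.polyval(p,.17))
for u,v in [(160,234),(159,235),(158,234),(168,215),(178,192),(172,225),(176,206),(198,216)]: print(u,v,hsv[v,u],P[v,u])
f=lambda x,y:(x/4.5+140-.5+.11,y/4.5+135-.5+.11)
for z in(.2,.21,.22): print(z,[ptz(im,*f(*c),z)[:2] for c in[(150,240),(204,246),(185,408),(126,402)]])
print('knob',[ptz(im,*f(84,450),z)[:2] for z in(.17,.18,.19)],'pivot',ptz(im,*f(185,458),.14))
print('belt ends', [ptz(im,*f(*c),.14)[:2] for c in[(80,243),(58,382),(640,325),(612,470)]])
E
python3 s.py
```

```text
[ 182  194   98   45 2557]
beltz nan
far [0.1922 0.5438] yaw -10.878848770959753 0.0011206850724643886 x@y.17 0.5765049426710557
near [0.1879 0.4447] yaw -10.640170353138732 0.000918682264711471 x@y.17 0.4766702352524841
160 234 [ 11 179 205] [0.4708 0.3504 0.1912]
159 235 [ 11 184 207] [0.4679 0.3527 0.1938]
158 234 [ 11 181 222] [0.471  0.3551 0.1955]
168 215 [11 40 89] [0.5293 0.3368 0.1514]
178 192 [ 60   4 173] [0.5945 0.291  0.2098]
172 225 [ 70  10 146] [0.4966 0.3095 0.2097]
176 206 [ 60   6 174] [0.5531 0.2986 0.2042]
198 216 [ 10 125 100] [0.5242 0.2443 0.146 ]
0.2 [array([0.6081, 0.3085]), array([0.6032, 0.2725]), array([0.4953, 0.2859]), array([0.5002, 0.325 ])]
0.21 [array([0.607, 0.306]), array([0.6021, 0.2702]), array([0.4951, 0.2836]), array([0.5   , 0.3224])]
0.22 [array([0.6058, 0.3034]), array([0.601, 0.268]), array([0.4949, 0.2812]), array([0.4997, 0.3197])]
knob [array([0.4691, 0.3618]), array([0.4691, 0.3589]), array([0.4691, 0.3559])] pivot [0.4618 0.3003 0.14  ]
belt ends [array([0.6143, 0.373 ]), array([0.5169, 0.3886]), array([ 0.547 , -0.0193]), array([0.4461, 0.0028])]
```

```bash
cat > plan.py <<'E'
from h import *
np.set_printoptions(precision=4,suppress=True)
so=np.array([.5306,.1865]); sy=np.radians(-10.77)
def S(x,y,z): 
    c,s=np.cos(sy),np.sin(sy); return np.array([so[0]+c*x-s*y,so[1]+s*x+c*y,z])
def toS(p):
    c,s=np.cos(sy),np.sin(sy); d=np.array(p[:2])-so; return np.array([c*d[0]+s*d[1],-s*d[0]+c*d[1],p[2]])
def down(yaw_y):  # tool pointing down with tool y axis at world angle yaw_y (deg)
    a=np.radians(yaw_y); x=np.array([0,0,-1.]);y=np.array([np.cos(a),np.sin(a),0]); return np.stack([x,y,np.cross(x,y)],1)
def go(p,Rt=None,pr=True,st=None):
    st=st or readout.get_state(); R0=q2R(st['ee_rot']); Rt=R0 if Rt is None else Rt
    d=R0.T@(np.array(p)-st['position']); w=R.from_matrix(R0.T@Rt).as_rotvec()
    print('clock',st['clock'],'pos',st['position'],'shift mm(tool)',d*1000,'units',d/.06,'turn deg',np.degrees(w),'units',np.degrees(w)/4)
def info():
    st=readout.get_state();R0=q2R(st['ee_rot']);print('t',st['clock'],'pos',st['position'],'S',toS(st['position']),'toolx',R0[:,0],'y ang',np.degrees(np.arctan2(R0[1,1],R0[0,1])),'q',st['qpos'],'F',st['contact_force'],'M',st['moment'],'w',st['width'])
E
python3 - <<'E'
from plan import *
info()
for a in (74.8,-105.2): go([.49,-.352,.09],down(a))
E
```

```text
t 0.15 pos [ 0.1421 -0.5568  0.2306] S [-0.2428 -0.8028  0.2306] toolx [-0.0001  0.0014 -1.    ] y ang -75.68636591542082 q [-1.442   0.2765  1.5058  0.      1.3607 -0.121 ] F [ 0.3277 -0.6371  0.4497] M [-0.0256  0.0422  0.0133] w 0.085532837483714
clock 0.15 pos [ 0.1421 -0.5568  0.2306] shift mm(tool) [ 140.8714 -112.2142 -387.6855] units [ 2.3479 -1.8702 -6.4614] turn deg [-150.4863   -0.1065    0.0119] units [-37.6216  -0.0266   0.003 ]
clock 0.15 pos [ 0.1421 -0.5568  0.2306] shift mm(tool) [ 140.8714 -112.2142 -387.6855] units [ 2.3479 -1.8702 -6.4614] turn deg [29.5136  0.0088  0.0793] units [7.3784 0.0022 0.0198]
```

```bash
cat >> plan.py <<'E'
def rows(p,Rt=None,n=8,grip=0,nd=2):
    st=readout.get_state(); p=np.array(p); R0=q2R(st['ee_rot']); Rt=R0 if Rt is None else Rt
    w=np.round(R.from_matrix(R0.T@Rt).as_rotvec()*180/np.pi/4/n,nd); c=st['position'].copy(); Rc=R0
    for i in range(n):
        t=Rc.T@((p-c)/(n-i))/.06; t=np.round(t,nd)
        print([float(x) for x in t]+[float(x) for x in w]+[grip],',',sep='')
        c=c+Rc@t*.06; Rc=Rc@R.from_rotvec(np.radians(w*4)).as_matrix()
    print('end',c,'y ang',np.degrees(np.arctan2(Rc[1,1],Rc[0,1])))
E
python3 - <<'E'
from plan import *
rows([.49,-.352,.11],down(-105.2),10,0.1)
E
```

```text
[0.2, -0.19, -0.65, 0.74, 0.0, 0.0, 0.1],
[0.2, -0.22, -0.64, 0.74, 0.0, 0.0, 0.1],
[0.2, -0.25, -0.62, 0.74, 0.0, 0.0, 0.1],
[0.2, -0.28, -0.61, 0.74, 0.0, 0.0, 0.1],
[0.2, -0.32, -0.59, 0.74, 0.0, 0.0, 0.1],
[0.2, -0.35, -0.58, 0.74, 0.0, 0.0, 0.1],
[0.2, -0.37, -0.56, 0.74, 0.0, 0.0, 0.1],
[0.2, -0.4, -0.54, 0.74, 0.0, 0.0, 0.1],
[0.21, -0.43, -0.51, 0.74, 0.0, 0.0, 0.1],
[0.2, -0.46, -0.49, 0.74, 0.0, 0.0, 0.1],
end [ 0.4898 -0.352   0.1103] y ang -105.28639211166724
```

>>> carry_out(deltas=[0.2,-0.19,-0.65,0.74,0,0,0.1,0.2,-0.22,-0.64,0.74,0,0,0.1,0.2,-0.25,-0.62,0.74,0,0,0.1,0.2,-0.28,-0.61,0.74,0,0,0.1,0.2,-0.32,-0.59,0.74,0,0,0.1,0.2,-0.35,-0.58,0.74,0,0,0.1,0.2,-0.37,-0.56,0.74,0,0,0.1,0.2,-0.4,-0.54,0.74,0,0,0.1,0.21,-0.43,-0.51,0.74,0,0,0.1,0.2,-0.46,-0.49,0.74,0,0,0.1], newtons=40)

```text
clock: 1.4
position: [0.4908, -0.3517, 0.11]
ee_rot: [0.095, -0.701, 0.095, 0.701]
contact_force: [0.1, -0.7, 0.2]
width: 0.047
```

Run:
```python
from plan import *
info(); shot('wrist','w1')
```

```text
t 1.4 pos [ 0.4908 -0.3517  0.11  ] S [ 0.0615 -0.5362  0.11  ] toolx [-0.0005  0.0002 -1.    ] y ang -105.38275364680247 q [-0.7369  0.4068  1.6226 -0.0002  1.1126  1.1025] F [ 0.0872 -0.7458  0.1657] M [-0.0268 -0.0135 -0.0054] w 0.04699186332694567
```

View pics/w1.png

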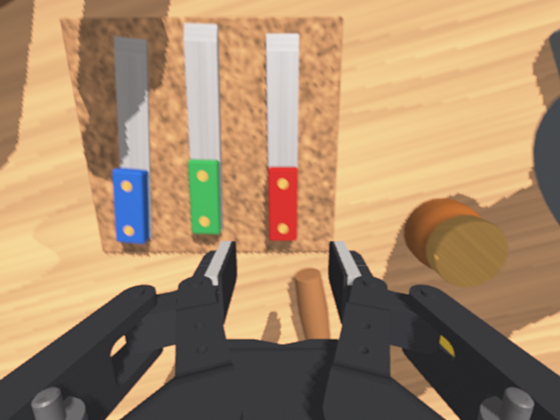

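The wrist view shows the red handle at (283,203) with its blade tip at (283,36), between the fingers sideways. Green is at (204,196) and the mat edge is clear.

Run:
```python
from plan import *
im=load('w1');P=cloud(im)
b=np.mean([ptz(im,269,240,.02),ptz(im,297,239,.02)],0);m=np.mean([ptz(im,268,168,.02),ptz(im,298,168,.02)],0);t=np.mean([ptz(im,267,35,.006),ptz(im,299,35,.006)],0)
print(b,m,t,np.linalg.norm(m-b),np.linalg.norm((t-b)[:2]),'ctr',(b+m)/2,'yaw',np.degrees(np.arctan2(*(t-b)[1::-1])))
print(P[203,283],P[205,283],P[120,283],P[150,310])
for s,pp in (('mat',[(250,140),(310,200)]),('g',[(204,196)])):
    for q in pp: print(s,P[q[1],q[0]])
rows([*((b+m)/2)[:2],.0105],down(-105.2),4,.1)
```

```text
[ 0.4608 -0.3442  0.02  ] [ 0.5188 -0.3601  0.02  ] [ 0.6117 -0.3856  0.006 ] 0.06020147490404401 0.15653163724812302 ctr [ 0.4898 -0.3521  0.02  ] yaw -15.370503989923828
[ 0.4911 -0.3525  0.019 ] [ 0.4898 -0.3521  0.0201] [ 0.5535 -0.3697  0.0075] [ 0.5246 -0.3847  0.0038]
mat [ 0.5454 -0.3396  0.0038]
mat [ 0.4832 -0.3745  0.0038]
g [ 0.5136 -0.2928  0.0189]
[0.41, 0.02, 0.02, -0.01, -0.0, 0.02, 0.1],
[0.41, 0.02, 0.01, -0.01, -0.0, 0.02, 0.1],
[0.41, 0.02, 0.02, -0.01, -0.0, 0.02, 0.1],
[0.4, 0.02, 0.01, -0.01, -0.0, 0.02, 0.1],
end [ 0.49   -0.3519  0.0106] y ang -105.20678894122143
```

>>> carry_out(deltas=[0.42,0.02,0.02,0,0,0.02,0.1,0.42,0.02,0.01,0,0,0.02,0.1,0.42,0.02,0.02,0,0,0.02,0.1,0.42,0.02,0.01,0,0,0.02,0.1,0,0,0,0,0,0,0.1,0,0,0,0,0,0,-1,0,0,0,0,0,0,-1,0,0,0,0,0,0,-1,0,0,0,0,0,0,-1], newtons=40)

```text
clock: 2.58
position: [0.4858, -0.3571, 0.0111]
ee_rot: [-0.092, 0.701, -0.096, -0.7]
contact_force: [-0.7, 1.3, 6.2]
width: 0.0229
```

Run:
```python
from plan import *
info(); shot('wrist','w2')
```

```text
t 2.575 pos [ 0.4858 -0.3571  0.0111] S [ 0.0576 -0.5424  0.0111] toolx [ 0.0003 -0.007  -1.    ] y ang -105.285638716803 q [-0.7462  0.5093  1.7389 -0.0064  0.8884  1.0954] F [-0.7345  1.2778  6.1889] M [ 0.0409 -0.0067 -0.0188] w 0.022914676402942785
```

View pics/w2.png

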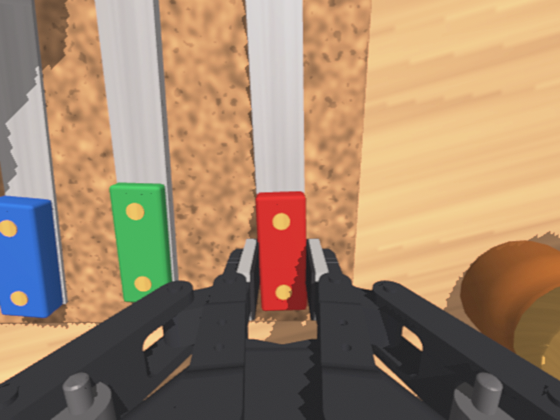

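The red handle at (281,250) is between the pads, about 4 mm off lengthwise (an overshoot I read before it had settled). I'll lift and let it settle.

>>> carry_out(deltas=[-0.2,0,0,0,0,0,-1,-0.6,0,0,0,0,0,-1,-0.8,0,0,0,0,0,-1,-0.8,0,0,0,0,0,-1,-0.8,0,0,0,0,0,-1,-0.8,0,0,0,0,0,-1,-0.4,0,0,0,0,0,-1,0,0,0,0,0,0,-1,0,0,0,0,0,0,-1])

```text
clock: 3.75
position: [0.4847, -0.3543, 0.2724]
ee_rot: [0.093, -0.7, 0.095, 0.702]
contact_force: [0.7, 0.3, -1.7]
width: 0.0225
```

Run:
```python
from plan import *
info(); shot('wrist','w3'); info()
rows(S(0,-.061,.28),down(-10.77),26,-1)
```

```text
t 3.75 pos [ 0.4847 -0.3543  0.2724] S [ 0.0559 -0.5399  0.2724] toolx [-0.0038 -0.0034 -1.    ] y ang -105.28913076369743 q [-0.744   0.2962  1.3748 -0.0051  1.4711  1.0941] F [ 0.6762  0.2943 -1.663 ] M [ 0.0585  0.0385 -0.0224] w 0.022529815693024383
t 3.8 pos [ 0.4846 -0.3543  0.2719] S [ 0.0559 -0.5398  0.2719] toolx [-0.0044 -0.0029 -1.    ] y ang -105.28584697726087 q [-0.744   0.2967  1.3752 -0.0051  1.471   1.0941] F [ 0.3869 -0.4441 -2.886 ] M [ 0.011   0.0152 -0.0345] w 0.022776112931337234
[-0.01, -0.3, 0.06, -0.91, 0.0, -0.0, -1],
[-0.01, -0.31, 0.04, -0.91, 0.0, -0.0, -1],
[-0.01, -0.31, 0.02, -0.91, 0.0, -0.0, -1],
[-0.01, -0.31, 0.0, -0.91, 0.0, -0.0, -1],
[-0.01, -0.31, -0.02, -0.91, 0.0, -0.0, -1],
[-0.01, -0.31, -0.04, -0.91, 0.0, -0.0, -1],
[-0.01, -0.3, -0.06, -0.91, 0.0, -0.0, -1],
[-0.0, -0.3, -0.08, -0.91, 0.0, -0.0, -1],
[-0.01, -0.29, -0.09, -0.91, 0.0, -0.0, -1],
[-0.0, -0.29, -0.11, -0.91, 0.0, -0.0, -1],
[-0.01, -0.28, -0.13, -0.91, 0.0, -0.0, -1],
[-0.0, -0.27, -0.15, -0.91, 0.0, -0.0, -1],
[-0.01, -0.26, -0.17, -0.91, 0.0, -0.0, -1],
[-0.0, -0.25, -0.18, -0.91, 0.0, -0.0, -1],
[-0.01, -0.24, -0.2, -0.91, 0.0, -0.0, -1],
[-0.0, -0.22, -0.21, -0.91, 0.0, -0.0, -1],
[-0.01, -0.21, -0.23, -0.91, 0.0, -0.0, -1],
[-0.0, -0.2, -0.24, -0.91, 0.0, -0.0, -1],
[-0.01, -0.18, -0.25, -0.91, 0.0, -0.0, -1],
[-0.0, -0.16, -0.26, -0.91, 0.0, -0.0, -1],
[-0.01, -0.15, -0.27, -0.91, 0.0, -0.0, -1],
[-0.0, -0.13, -0.28, -0.91, 0.0, -0.0, -1],
[-0.01, -0.11, -0.29, -0.91, 0.0, -0.0, -1],
[-0.0, -0.09, -0.29, -0.91, 0.0, -0.0, -1],
[-0.01, -0.08, -0.3, -0.91, 0.0, -0.0, -1],
[-0.0, -0.06, -0.31, -0.91, 0.0, -0.0, -1],
end [0.519  0.1269 0.28  ] y ang -10.646631923865504
```

View pics/w3.png

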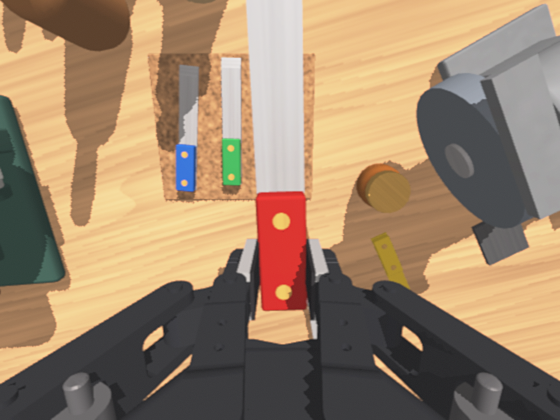

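The gauge is held straight, handle at (281,250) and blade up to the top edge, with the others undisturbed. I carry it to the sander.

>>> carry_out(deltas=[-0.01,-0.3,0.06,-0.91,0,0,-1,-0.01,-0.31,0.04,-0.91,0,0,-1,-0.01,-0.31,0.02,-0.91,0,0,-1,-0.01,-0.31,0,-0.91,0,0,-1,-0.01,-0.31,-0.02,-0.91,0,0,-1,-0.01,-0.31,-0.04,-0.91,0,0,-1,-0.01,-0.3,-0.06,-0.91,0,0,-1,0,-0.3,-0.08,-0.91,0,0,-1,-0.01,-0.29,-0.09,-0.91,0,0,-1,0,-0.29,-0.11,-0.91,0,0,-1])

```text
clock: 5.05
position: [0.4992, -0.1688, 0.2778]
ee_rot: [-0.133, -0.694, -0.129, 0.696]
contact_force: [-0.5, 0.6, -2.2]
width: 0.0225
```

>>> carry_out(deltas=[-0.01,-0.28,-0.13,-0.91,0,0,-1,0,-0.27,-0.15,-0.91,0,0,-1,-0.01,-0.26,-0.17,-0.91,0,0,-1,0,-0.25,-0.18,-0.91,0,0,-1,-0.01,-0.24,-0.2,-0.91,0,0,-1,0,-0.22,-0.21,-0.91,0,0,-1,-0.01,-0.21,-0.23,-0.91,0,0,-1,0,-0.2,-0.24,-0.91,0,0,-1])

```text
clock: 6.05
position: [0.51, -0.0205, 0.2793]
ee_rot: [-0.303, -0.638, -0.3, 0.641]
contact_force: [0.1, 0.5, -1.5]
width: 0.0227
```

>>> carry_out(deltas=[-0.01,-0.18,-0.25,-0.91,0,0,-1,0,-0.16,-0.26,-0.91,0,0,-1,-0.01,-0.15,-0.27,-0.91,0,0,-1,0,-0.13,-0.28,-0.91,0,0,-1,-0.01,-0.11,-0.29,-0.91,0,0,-1,0,-0.09,-0.29,-0.91,0,0,-1,-0.01,-0.08,-0.3,-0.91,0,0,-1,0,-0.06,-0.31,-0.91,0,0,-1,0,0,0,0,0,0,-1,0,0,0,0,0,0,-1])

```text
clock: 7.3
position: [0.5199, 0.1259, 0.2808]
ee_rot: [-0.453, -0.542, -0.45, 0.546]
contact_force: [0.1, -0.3, -1.2]
width: 0.0225
```

Run:
```python
from plan import *
info(); shot('wrist','w4');shot('scene','s4'); info()
```

```text
t 7.3 pos [0.5199 0.1259 0.2808] S [ 0.0008 -0.0615  0.2808] toolx [-0.0017 -0.0063 -1.    ] y ang -10.640873256713002 q [ 0.1117  0.1925  1.4964 -0.0061  1.455   0.2981] F [ 0.0991 -0.3477 -1.1862] M [-0.0351 -0.019   0.0151] w 0.02245708462092944
t 7.4 pos [0.5199 0.1256 0.2808] S [ 0.0009 -0.0619  0.2808] toolx [-0.0016 -0.006  -1.    ] y ang -10.688689688553998 q [ 0.1109  0.1923  1.4966 -0.0059  1.455   0.2981] F [-0.3922  0.0141 -0.6265] M [-0.0599 -0.0364  0.013 ] w 0.02286723112360679
```

View pics/w4.png

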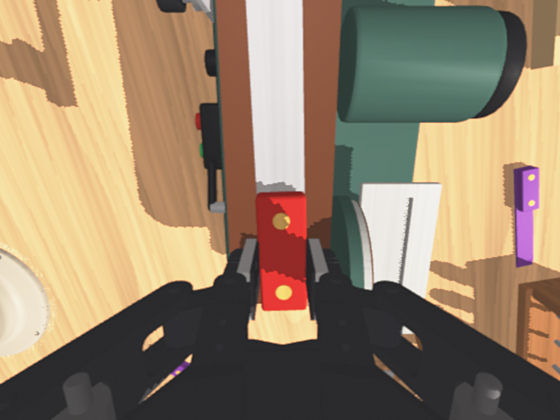

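View pics/s4.png

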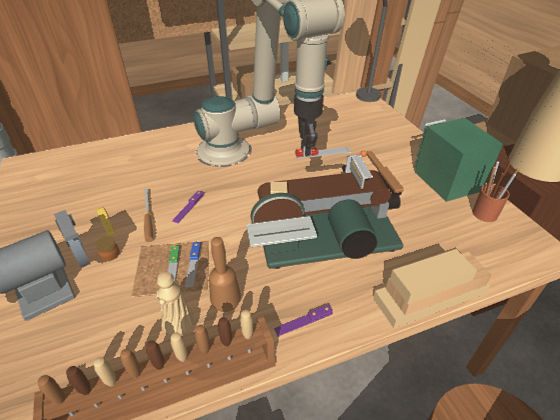

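The gauge lies along the belt (blade at (275,100), belt edges 222–335), held above it and before the stop. I check the stop's height from the scene depth before lowering.

Run:
```python
from plan import *
im=load('s4');P=cloud(im);i0=load('scene0');P0=cloud(i0)
for f in [(175,185),(200,215),(220,255),(160,170)]:
    u,v=int(330+f[0]/6),int(130+f[1]/6);print('flange',u,v,toS(P[v,u]),toS(P0[v,u]))
for f in [(150,230),(165,260),(185,300),(90,320),(180,380),(270,330)]:
    u,v=int(330+f[0]/6),int(130+f[1]/6);print('pl/belt',u,v,toS(P[v,u]),toS(P0[v,u]))
# tip
crop('s4',280,130,400,215,6,'cs4')
rows(S(0,-.061,.165),down(-10.77),6,-1)
```

```text
flange 359 160 [-0.0309  0.1179  0.2085] [-0.0349  0.1197  0.2055]
flange 363 165 [-0.0061  0.1224  0.2067] [-0.0035  0.1212  0.2087]
flange 366 172 [0.0268 0.1205 0.2047] [0.0287 0.1196 0.2062]
flange 356 158 [-0.0461  0.1138  0.2061] [-0.0455  0.1135  0.2066]
pl/belt 355 168 [-0.0085  0.0992  0.1969] [-0.0081  0.099   0.1972]
pl/belt 357 173 [0.0076 0.101  0.1896] [0.0064 0.1016 0.1886]
pl/belt 360 180 [nan nan nan] [0.0365 0.1013 0.1848]
pl/belt 345 183 [-0.0036  0.0716  0.1466] [-0.0009  0.0705  0.1489]
pl/belt 360 193 [0.0482 0.1029 0.1438] [0.0488 0.1026 0.1443]
pl/belt 375 185 [0.0244 0.1589 0.1477] [0.0258 0.1582 0.1489]
[0.32, -0.0, -0.0, 0.0, 0.01, 0.0, -1],
[0.32, -0.0, -0.01, 0.0, 0.01, 0.0, -1],
[0.32, -0.0, -0.0, 0.0, 0.01, 0.0, -1],
[0.32, -0.0, -0.0, 0.0, 0.01, 0.0, -1],
[0.33, -0.01, -0.01, 0.0, 0.01, 0.0, -1],
[0.32, -0.0, -0.0, 0.0, 0.01, 0.0, -1],
end [0.5194 0.1264 0.165 ] y ang -10.688689688553994
```

View pics/cs4.png

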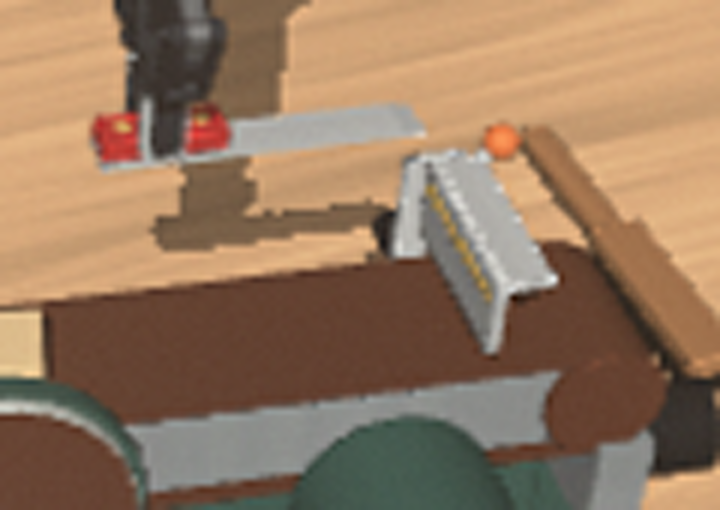

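>>> carry_out(deltas=[0.33,0,0,0,0.02,0,-1,0.33,0,0,0,0.02,0,-1,0.33,0,0,0,0.02,0,-1,0.33,0,0,0,0.02,0,-1,0.33,0,0,0,0.02,0,-1,0.3,0,0,0,0,0,-1,0,0,0,0,0,0,-1,0,0,0,0,0,0,-1])

```text
clock: 8.4
position: [0.5204, 0.1256, 0.1646]
ee_rot: [0.451, 0.545, 0.451, -0.544]
contact_force: [0.7, 0.6, -1.6]
width: 0.0224
```

Run:
```python
from plan import *
info(); shot('wrist','w5');shot('scene','s5'); info()
crop('s5',280,120,400,215,6,'cs5')
```

```text
t 8.4 pos [0.5204 0.1256 0.1646] S [ 0.0014 -0.0617  0.1646] toolx [ 0.0011  0.0014 -1.    ] y ang -10.683739596078984 q [0.1059 0.263  1.6973 0.0014 1.1801 0.2919] F [ 0.7001  0.62   -1.6492] M [-0.0363  0.0535 -0.0339] w 0.022383901083540596
t 8.5 pos [0.5206 0.1258 0.1649] S [ 0.0015 -0.0615  0.1649] toolx [ 0.0018  0.0015 -1.    ] y ang -10.66641819775999 q [0.1062 0.2626 1.697  0.0014 1.18   0.2918] F [ 0.3432  0.0069 -1.689 ] M [-0.0789 -0.0029  0.0103] w 0.02263083739116961
```

View pics/w5.png

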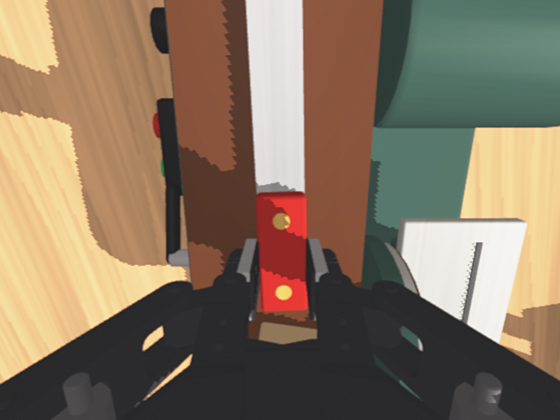

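View pics/cs5.png

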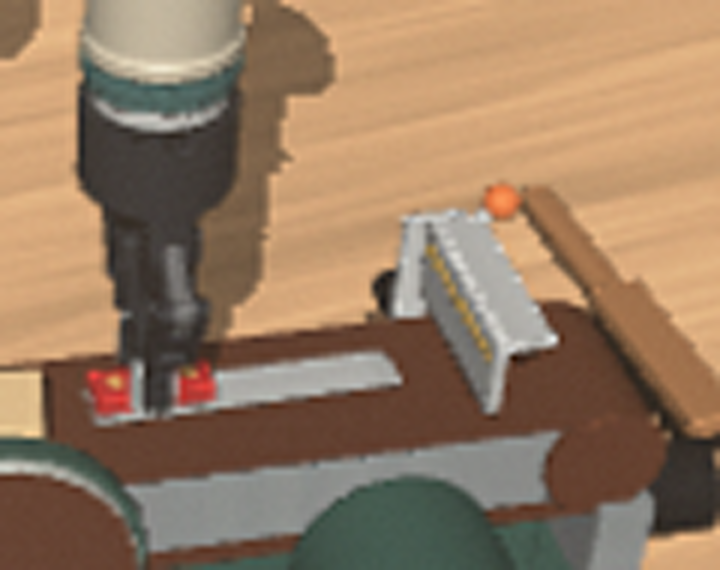

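The tip is just short of the stop and centred. Lower 4 mm, then slide it forward under.

>>> carry_out(deltas=[0.07,-0.02,0,0,0,0,-1,0,0,-0.1,0,0,0,-1,0,0,-0.16,0,0,0,-1,0,0,-0.2,0,0,0,-1,0,0,-0.2,0,0,0,-1,0,0,-0.2,0,0,0,-1,0,0,-0.2,0,0,0,-1,0,0,-0.16,0,0,0,-1,0,0,0,0,0,0,-1,0,0,0,0,0,0,-1])

```text
clock: 9.75
position: [0.532, 0.1979, 0.1596]
ee_rot: [0.451, 0.544, 0.452, -0.544]
contact_force: [0.6, -0.9, -2.3]
width: 0.0226
```

Run:
```python
from plan import *
info(); shot('scene','s6'); shot('wrist','w6'); info()
crop('s6',280,120,400,215,6,'cs6')
```

```text
t 9.75 pos [0.532  0.1979 0.1596] S [-0.0007  0.0114  0.1596] toolx [-0.0005  0.0009 -1.    ] y ang -10.641655759250156 q [0.2328 0.3138 1.6352 0.0011 1.1929 0.4182] F [ 0.553  -0.9245 -2.2867] M [-0.0203 -0.0214  0.0151] w 0.022628339535923626
t 9.85 pos [0.532  0.1977 0.1597] S [-0.0007  0.0113  0.1597] toolx [-0.0004  0.0011 -1.    ] y ang -10.668941287512945 q [0.2324 0.3136 1.6353 0.0012 1.1928 0.4182] F [ 0.0376  0.3149 -1.8893] M [-0.0181  0.0054  0.0004] w 0.02250261727416908
```

View pics/cs6.png

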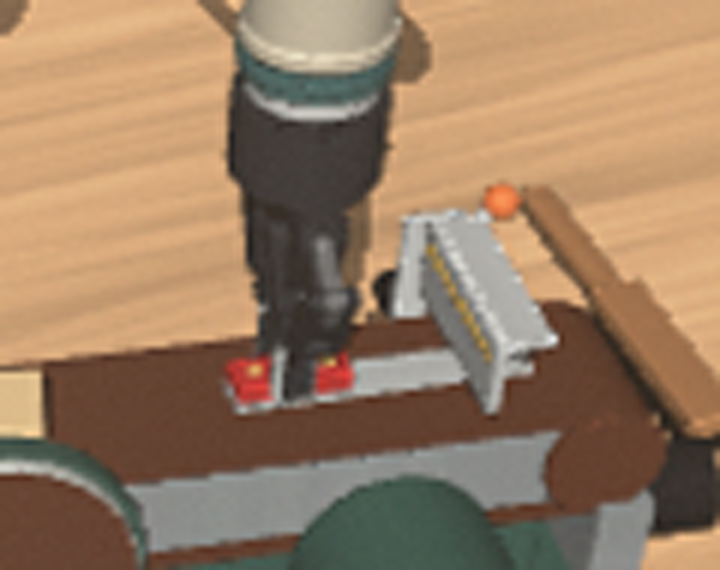

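View pics/w6.png

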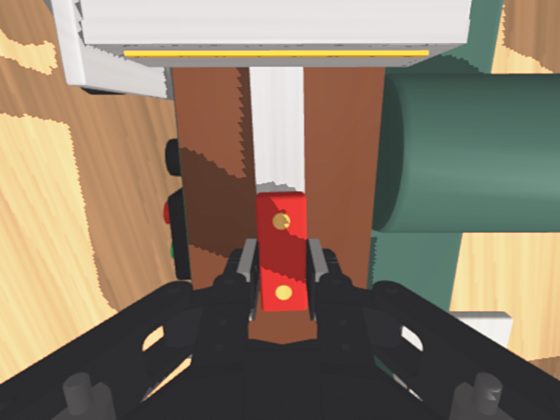

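The blade is under the stop, its tip just showing beyond the plate. I lower it to contact in small steps.

>>> carry_out(deltas=[0.03,0,0,0,0,0,-1,0.02,0,0,0,0,0,-1,0,0,0,0,0,0,-1])

```text
clock: 10.22
position: [0.5322, 0.1977, 0.1571]
ee_rot: [0.451, 0.545, 0.452, -0.544]
contact_force: [-1.5, -0.3, 1.5]
width: 0.0228
```

>>> carry_out(deltas=[0,0,0,0,0,0,-0.2,0,0,0,0,0,0,0.1,0,0,0,0,0,0,0.1,-0.2,0,0,0,0,0,0.1,-0.5,0,0,0,0,0,0.1,-0.7,0,0,0,0,0,0.1,-0.5,0,0,0,0,0,-1,0,0,0,0,0,0,-1,0,0,0,0,0,0,-1])

```text
clock: 11.35
position: [0.5317, 0.1978, 0.2703]
ee_rot: [-0.451, -0.544, -0.452, 0.544]
contact_force: [0.2, 0.5, 0.4]
width: -0.0002
```

Run:
```python
from plan import *
info(); shot('scene','s7'); shot('wrist','w7'); info()
crop('s7',280,120,400,215,6,'cs7')
rows(S(0,.112,.222),down(-10.77),5,-1)
```

```text
t 11.35 pos [0.5317 0.1978 0.2703] S [-0.001   0.0113  0.2703] toolx [-0.001   0.0012 -1.    ] y ang -10.648971286978853 q [0.2326 0.2455 1.4512 0.0014 1.4456 0.4183] F [0.2101 0.5063 0.389 ] M [-0.0024 -0.0321 -0.0349] w -0.00016254434624628092
t 11.45 pos [0.5314 0.1977 0.2694] S [-0.0014  0.0112  0.2694] toolx [-0.0029  0.0007 -1.    ] y ang -10.6482180638377 q [0.2327 0.2465 1.4522 0.0014 1.4456 0.4183] F [-0.6084  0.0267 -0.2879] M [-0.0239 -0.0572  0.0092] w 0.0001557057097346436
[0.16, 0.01, -0.34, 0.01, -0.0, 0.01, -1],
[0.16, 0.0, -0.33, 0.01, -0.0, 0.01, -1],
[0.16, 0.01, -0.34, 0.01, -0.0, 0.01, -1],
[0.15, 0.0, -0.33, 0.01, -0.0, 0.01, -1],
[0.16, 0.01, -0.34, 0.01, -0.0, 0.01, -1],
end [0.5518 0.2965 0.222 ] y ang -10.848257973700953
```

View pics/cs7.png

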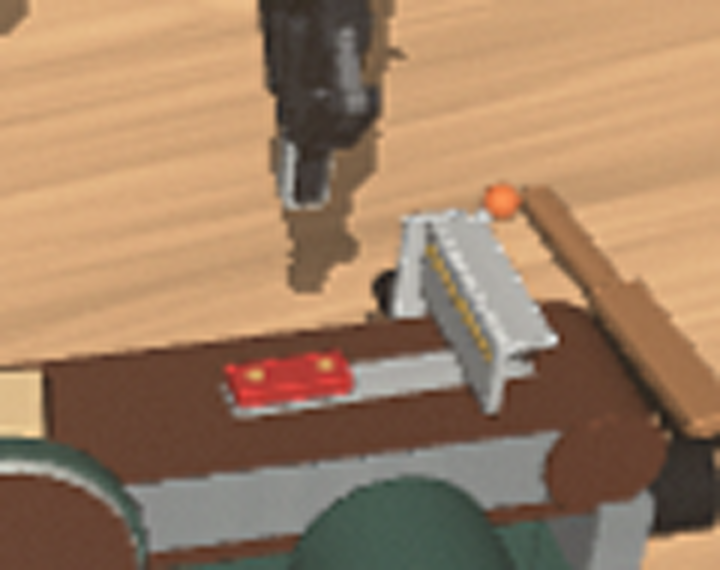

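View pics/w7.png

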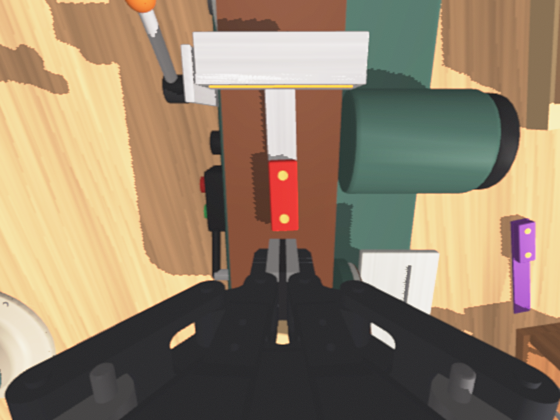

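The gauge lies flat with its blade under the stop: handle (283,195), flange (280,58), knob (140,3). I check the flange from this picture.

Run:
```python
from plan import *
im=load('w7');P=cloud(im)
for c in [(193,32),(367,32),(367,84),(194,84)]: print(toS(ptz(im,*c,.207)))
print([toS(P[v,u]) for u,v in [(230,55),(280,60),(330,60)]])
h=[ptz(im,*c,.166) for c in [(283,161),(284,231)]];print('handle',[toS(x) for x in h], toS(P[195,283]))
print([toS(ptz(im,*c,.15)) for c in [(222,130),(343,130)]], toS(P[4,142]))
```

```text
[-0.0576  0.1303  0.207 ]
[0.0488 0.1305 0.207 ]
[0.0512 0.1008 0.207 ]
[-0.0593  0.1006  0.207 ]
[array([-0.0352,  0.1172,  0.2088]), array([-0.0044,  0.1146,  0.2077]), array([0.0268, 0.1146, 0.2077])]
handle [array([-0.0023,  0.0454,  0.166 ]), array([-0.0012, -0.0161,  0.166 ])] [-0.0022  0.0165  0.1657]
[array([-0.0542,  0.0694,  0.15  ]), array([0.0486, 0.0696, 0.15  ])] [-0.0926  0.1496  0.1932]
```

>>> carry_out(deltas=[0.16,0,-0.34,0,0,0,-1,0.16,0,-0.33,0,0,0,-1,0.16,0.01,-0.34,0,0,0,-1,0.15,0,-0.33,0,0,0,-1,0.13,0.01,-0.34,0,0,0,-1,0,0,0,0,0,0,-1,0,0,0,0,0,0,-1])

```text
clock: 12.32
position: [0.552, 0.2967, 0.2254]
ee_rot: [0.451, 0.544, 0.452, -0.544]
contact_force: [-0.2, 0.2, 1.2]
width: 0.0001
```

>>> carry_out(deltas=[0.08,0,0,0,0,0,-1,0.08,0,0,0,0,0,-1,0.08,0,0,0,0,0,-1,0.06,0,0,0,0,0,-1,0.05,0,0,0,0,0,-1,0,0,0,0,0,0,-1])

```text
clock: 13.08
position: [0.5518, 0.2965, 0.2046]
ee_rot: [0.451, 0.544, 0.452, -0.544]
contact_force: [-1.2, -1.6, 2.8]
width: -0.0001
```

>>> carry_out(deltas=[0.04,0,0,0,0,0,-1,0.04,0,0,0,0,0,-1,0.03,0,0,0,0,0,-1,0,0,0,0,0,0,-1])

```text
clock: 13.58
position: [0.5518, 0.2965, 0.1979]
ee_rot: [0.451, 0.544, 0.452, -0.544]
contact_force: [-1.1, -2.1, 3.5]
width: 0.0
```

>>> carry_out(deltas=[0.02,0,0,0,0,0,-1,0.02,0,0,0,0,0,-1,0,0,0,0,0,0,-1])

```text
clock: 13.95
position: [0.5519, 0.2965, 0.196]
ee_rot: [0.451, 0.544, 0.452, -0.544]
contact_force: [-2.6, -1.9, 7.0]
width: -0.0003
```

>>> carry_out(deltas=[0.02,0,0,0,0,0,-1,0.01,0,0,0,0,0,-1,0,0,0,0,0,0,-1])

```text
clock: 14.32
position: [0.5519, 0.2965, 0.196]
ee_rot: [0.451, 0.545, 0.451, -0.544]
contact_force: [-3.9, -3.4, 13.9]
width: 0.0
```

The stop held at 0.196 (exactly belt + 4 mm + 42 mm) while the force doubled, so it nips. Back off and look.

>>> carry_out(deltas=[-0.1,0,0,0,0,0,-1,-0.3,0,0,0,0,0,-1,-0.5,0,0,0,0,0,-1,-0.3,0,0.2,0,0,0,-1,0,0,0,0,0,0,-1,0,0,0,0,0,0,-1])

```text
clock: 15.08
position: [0.5493, 0.2847, 0.2643]
ee_rot: [-0.451, -0.544, -0.452, 0.545]
contact_force: [-0.2, -0.3, -0.9]
width: -0.0002
```

Run:
```python
from plan import *
info(); shot('scene','s8'); shot('wrist','w8'); info()
crop('s8',280,120,400,215,6,'cs8')
im=load('w8');P=cloud(im);hsv=cv2.cvtColor(im['color'],cv2.COLOR_RGB2HSV)
m=(hsv[...,0]>6)&(hsv[...,0]<14)&(hsv[...,1]>215)&(hsv[...,2]>150);n,l,s,c=cv2.connectedComponentsWithStats(m.astype(np.uint8))
for i in range(1,n):
  if s[i,4]>60: q=np.nanmedian(P[l==i],0);print(s[i],c[i],q,toS(q))
```

```text
t 15.075 pos [0.5493 0.2847 0.2643] S [0.     0.0999 0.2643] toolx [-0.0018  0.0011 -1.    ] y ang -10.674075814119778 q [0.3647 0.3278 1.3479 0.0017 1.4673 0.5508] F [-0.1683 -0.3484 -0.9466] M [-0.0243  0.0057 -0.0194] w -0.00023338367651830642
t 15.175 pos [0.5492 0.2848 0.264 ] S [-0.0001  0.1001  0.264 ] toolx [-0.0024  0.0008 -1.    ] y ang -10.652611159955095 q [0.3651 0.3283 1.3479 0.0016 1.4675 0.5508] F [-0.023   0.0861 -0.8442] M [-0.0274  0.0084 -0.052 ] w 0.00016578760500579162
```

View pics/cs8.png

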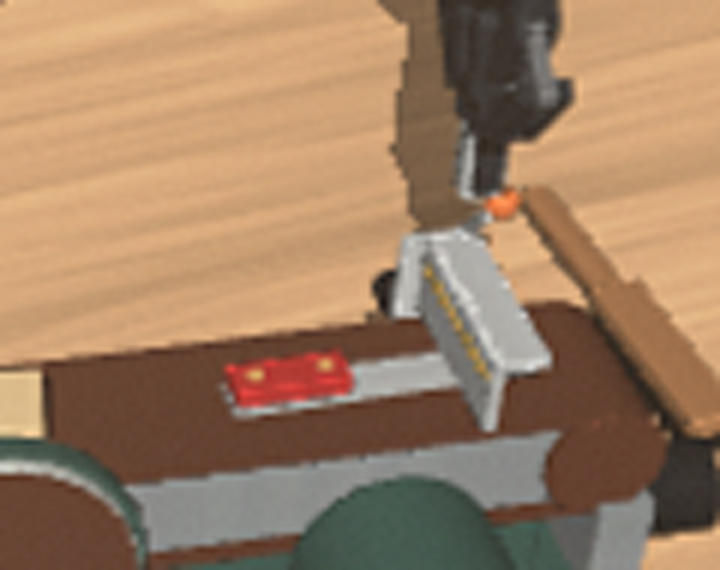

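View pics/w8.png

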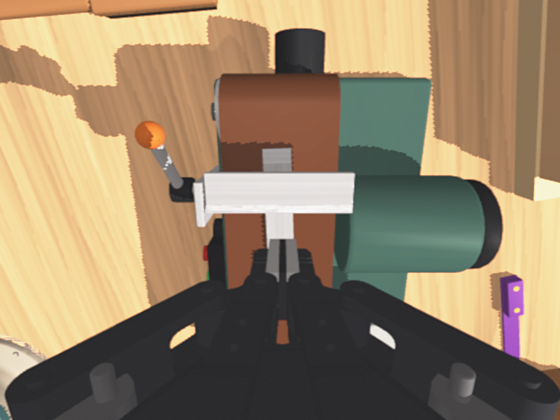

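Stop down on the blade, blade tip showing beyond it at (277,158). The knob is at (150,134) and the pivot block at (182,190).

Run:
```python
from plan import *
im=load('w8');P=cloud(im)
for u,v in [(150,134),(147,131),(155,137),(165,158),(182,190)]: print(u,v,P[v,u],toS(P[v,u]))
print([toS(ptz(im,150,134,z)) for z in (.18,.185,.19)], 'pivot', toS(ptz(im,182,190,.145)))
print('tip',toS(ptz(im,277,150,.152)),'flange',[toS(ptz(im,*c,.196)) for c in [(204,174),(354,174),(353,212),(204,212)]])
```

```text
150 134 [0.4695 0.3587 0.1962] [-0.0922  0.1577  0.1962]
147 131 [0.468 0.361 0.196] [-0.0941  0.1597  0.196 ]
155 137 [0.4718 0.3561 0.1952] [-0.0895  0.1557  0.1952]
165 158 [0.4657 0.3397 0.1742] [-0.0924  0.1383  0.1742]
182 190 [0.4606 0.3076 0.1456] [-0.0914  0.1059  0.1456]
[array([-0.0993,  0.1568,  0.18  ]), array([-0.0971,  0.1571,  0.185 ]), array([-0.0949,  0.1574,  0.19  ])] pivot [-0.0916  0.1057  0.145 ]
tip [-0.0061  0.1422  0.152 ] flange [array([-0.0572,  0.13  ,  0.196 ]), array([0.0493, 0.1302, 0.196 ]), array([0.0505, 0.1019, 0.196 ]), array([-0.0592,  0.1016,  0.196 ])]
```

Run:
```python
from plan import *
rows(S(-.095,.165,.214),down(-10.77),5,-1)
```

```text
[0.17, -0.32, -0.22, 0.01, -0.0, 0.01, -1],
[0.17, -0.31, -0.22, 0.01, -0.0, 0.01, -1],
[0.17, -0.32, -0.21, 0.01, -0.0, 0.01, -1],
[0.16, -0.31, -0.22, 0.01, -0.0, 0.01, -1],
[0.17, -0.32, -0.21, 0.01, -0.0, 0.01, -1],
end [0.4681 0.3662 0.2138] y ang -10.85267229926655
```

>>> carry_out(deltas=[0,-0.32,-0.22,0,0,0,-1,0.17,-0.31,-0.22,0,0,0,-1,0.22,-0.32,-0.21,0,0,0,-1,0.22,-0.31,-0.22,0,0,0,-1,0.22,-0.32,-0.21,0,0,0,-1,0,0,0,0,0,0,-1,0,0,0,0,0,0,-1])

```text
clock: 16.05
position: [0.4689, 0.3664, 0.2159]
ee_rot: [0.451, 0.545, 0.452, -0.544]
contact_force: [0.3, 0.2, 0.4]
width: 0.0003
```

Run:
```python
from plan import *
info()
```

```text
t 16.05 pos [0.4689 0.3664 0.2159] S [-0.0942  0.1652  0.2159] toolx [ 0.0009  0.0011 -1.    ] y ang -10.617771930452069 q [0.5461 0.314  1.488  0.0005 1.3382 0.7312] F [0.3315 0.1973 0.4377] M [ 0.0163  0.0078 -0.0165] w 0.0003376765637623393
```

>>> carry_out(deltas=[0.18,0,0,0,0,0,-1,0.16,0,-0.04,0,0,0,-1,0.14,0,-0.04,0,0,0,-1,0.14,0,-0.04,0,0,0,-1,0.14,0,-0.03,0,0,0,-1,0,0,0,0,0,0,-1])

```text
clock: 16.8
position: [0.4724, 0.3787, 0.1718]
ee_rot: [0.45, 0.548, 0.453, -0.541]
contact_force: [1.3, 1.8, 3.5]
width: 0.0002
```

>>> carry_out(deltas=[0.12,0,0,0,0,0,-1,0.12,0,0,0,0,0,-1,0.12,0,0,0,0,0,-1,0.08,0,0,0,0,0,-1,0.03,0,0,0,0,0,-1,0,0,0,0,0,0,-1])

```text
clock: 17.55
position: [0.4701, 0.3747, 0.144]
ee_rot: [0.451, 0.545, 0.452, -0.544]
contact_force: [-2.8, -0.9, 14.8]
width: 0.0
```

Run:
```python
from plan import *
info()
```

```text
t 17.55 pos [0.4701 0.3747 0.144 ] S [-0.0946  0.1736  0.144 ] toolx [ 0.0006  0.0012 -1.    ] y ang -10.649583669439906 q [0.5568 0.373  1.5843 0.0007 1.1832 0.7424] F [-2.7855 -0.9403 14.7909] M [-0.0682  0.4099  0.0034] w 3.6426312789216464e-05
```

The force rose to 15 N at z = 0.144 (expected 0.145), so the lever is on its end stop. Retreat and look.

>>> carry_out(deltas=[-0.3,0,0,0,0,0,-1,-0.6,0,0,0,0,0,-1,-0.6,0,0.1,0,0,0,-1,-0.5,0,0.3,0,0,0,-1,0,0.1,0.4,0,0,0,-1,0,0,0,0,0,0,-1,0,0,0,0,0,0,-1])

```text
clock: 18.42
position: [0.4666, 0.3265, 0.2607]
ee_rot: [-0.451, -0.544, -0.452, 0.545]
contact_force: [0.3, -0.5, 0.7]
width: -0.0003
```

Run:
```python
from plan import *
info(); shot('scene','s9'); shot('wrist','w9'); info()
crop('s9',280,120,400,215,6,'cs9')
```

```text
t 18.425 pos [0.4666 0.3265 0.2607] S [-0.089   0.1256  0.2607] toolx [-0.0026  0.0003 -1.    ] y ang -10.67300651800045 q [0.4874 0.254  1.463  0.0015 1.4268 0.6735] F [ 0.2744 -0.529   0.7183] M [ 0.0414 -0.0254 -0.015 ] w -0.0003213753651584146
t 18.525 pos [0.4668 0.327  0.2609] S [-0.0889  0.1261  0.2609] toolx [-0.0021  0.0006 -1.    ] y ang -10.628282581853364 q [0.488  0.2542 1.4622 0.0016 1.4267 0.6733] F [-0.0801  1.3873 -0.2165] M [ 0.0279 -0.0342  0.0202] w -0.00010414779253953555
```

View pics/cs9.png

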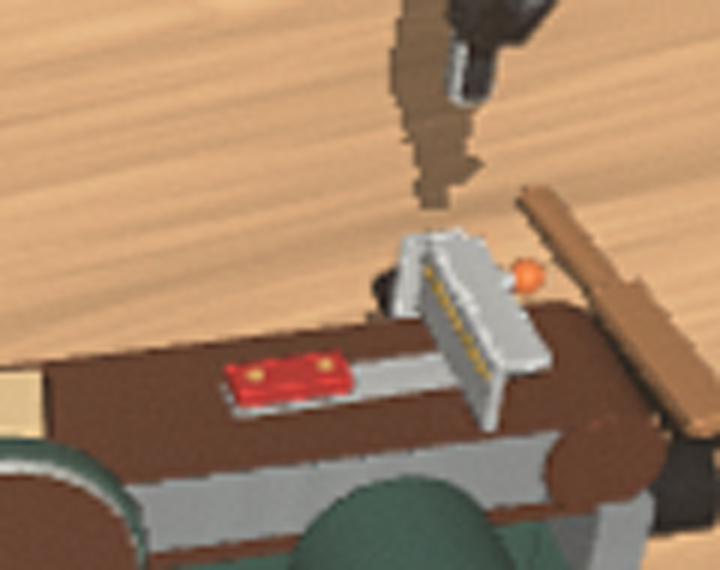

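View pics/w9.png

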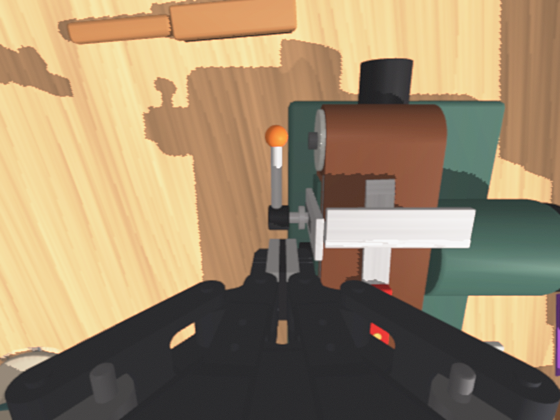

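Run:
```python
from plan import *
im=load('w9');P=cloud(im)
print(toS(P[136,277]),toS(P[217,279]),toS(ptz(im,277,137,.138)),'flange',toS(P[227,400])[2])
rows(S(-.001,.0115,.25),down(-10.65),5,.1)
```

```text
[-0.0951  0.1794  0.1443] [-0.0934  0.1076  0.1457] [-0.0952  0.1781  0.138 ] flange 0.19537490634217428
[0.04, 0.29, 0.38, 0.0, -0.0, 0.01, 0.1],
[0.03, 0.29, 0.38, 0.0, -0.0, 0.01, 0.1],
[0.04, 0.29, 0.38, 0.0, -0.0, 0.01, 0.1],
[0.03, 0.3, 0.39, 0.0, -0.0, 0.01, 0.1],
[0.04, 0.29, 0.38, 0.0, -0.0, 0.01, 0.1],
end [0.5318 0.1982 0.25  ] y ang -10.628331491859567
```

Knob top is at 0.144 and level, the flange is at 0.195, and the lever is fully down. Now return to the gauge.

>>> carry_out(deltas=[0,0.29,0.38,0,0,0,0.1,0,0.29,0.38,0,0,0,0.1,0.04,0.29,0.38,0,0,0.01,0.1,0.06,0.3,0.39,0,0,0.01,0.1,0.08,0.29,0.38,0,0,0.01,0.1,0,0,0,0,0,0,0.1,0,0,0,0,0,0,0.1,0,0,0,0,0,0,0.1])

```text
clock: 19.52
position: [0.5318, 0.199, 0.251]
ee_rot: [0.452, 0.545, 0.452, -0.543]
contact_force: [-0.2, -0.0, -0.2]
width: 0.0472
```

Run:
```python
from plan import *
info(); im=shot('wrist','w10'); info()
h=[ptz(im,*c,.166) for c in [(283,161),(284,231)]]
rows(S(-.001,.0115,.158),down(-10.65),5,.1)
```

```text
t 19.525 pos [0.5318 0.199  0.251 ] S [-0.0012  0.0125  0.251 ] toolx [ 0.0017  0.0015 -1.    ] y ang -10.572540795303764 q [0.2349 0.2536 1.4873 0.001  1.3987 0.4193] F [-0.1996 -0.0437 -0.1985] M [-0.0248  0.0448 -0.017 ] w 0.047235751490455974
t 19.575 pos [0.5318 0.199  0.2511] S [-0.0012  0.0125  0.2511] toolx [ 0.0018  0.0014 -1.    ] y ang -10.573211401495865 q [0.2349 0.2535 1.4874 0.001  1.3986 0.4193] F [-0.347   0.3118  0.4243] M [ 0.0406 -0.0202  0.0027] w 0.04697635979430882
[0.31, 0.0, 0.0, 0.0, -0.0, -0.0, 0.1],
[0.31, 0.0, 0.0, 0.0, -0.0, -0.0, 0.1],
[0.31, 0.0, 0.01, 0.0, -0.0, -0.0, 0.1],
[0.31, 0.0, 0.0, 0.0, -0.0, -0.0, 0.1],
[0.31, 0.0, 0.01, 0.0, -0.0, -0.0, 0.1],
end [0.5317 0.1979 0.1581] y ang -10.573211401495865
```

View pics/w10.png

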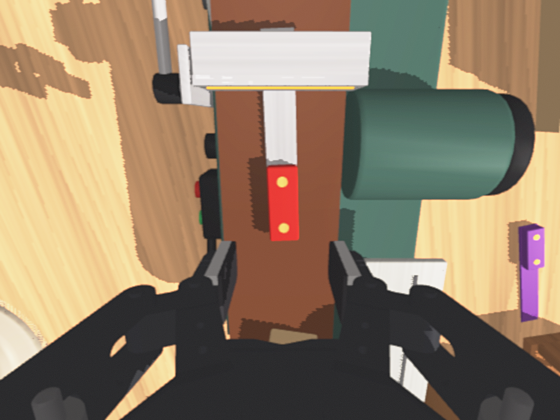

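The handle is centred at (283,203) between the open fingers, and the stop is on the blade. Descend, settle and grip.

>>> carry_out(deltas=[0.31,0,0,0,0,0,0.1,0.31,0,0,0,0,0,0.1,0.31,0,0,0,0,0,0.1,0.31,0,0,0,0,0,0.1,0.3,0,0,0,0,0,0.1,0,0,0,0,0,0,0.1,0,0,0,0,0,0,-0.3,0,0,0,0,0,0,-0.5,0,0,0,0,0,0,-1,0,0,0,0,0,0,-1], newtons=40)

```text
clock: 20.82
position: [0.5326, 0.1985, 0.1598]
ee_rot: [0.452, 0.546, 0.451, -0.543]
contact_force: [-1.6, 1.0, 5.0]
width: 0.0223
```

Run:
```python
from plan import *
info()
```

```text
t 20.825 pos [0.5326 0.1985 0.1598] S [-0.0003  0.0122  0.1598] toolx [ 0.0034  0.002  -1.    ] y ang -10.620342838416617 q [0.2336 0.3127 1.6364 0.0013 1.1887 0.4185] F [-1.5742  0.9968  4.9836] M [0.2874 0.3844 0.3722] w 0.022297463777741125
```

>>> carry_out(deltas=[0,0,0.06,0,0,0,-1,0,0,0.1,0,0,0,-1,0,0,0.14,0,0,0,-1,0,0,0.14,0,0,0,-1])

```text
clock: 21.32
position: [0.5297, 0.1774, 0.1598]
ee_rot: [0.449, 0.55, 0.452, -0.54]
contact_force: [2.2, 13.3, 1.3]
width: 0.0227
```

>>> carry_out(deltas=[0,0,0.16,0,0,0,-1,0,0,0.16,0,0,0,-1,0,0,0.16,0,0,0,-1,0,0,0.16,0,0,0,-1,0,0,0,0,0,0,-1,0,0,0,0,0,0,-1])

```text
clock: 22.08
position: [0.5216, 0.1337, 0.1598]
ee_rot: [0.452, 0.546, 0.45, -0.543]
contact_force: [0.5, 0.3, 6.7]
width: 0.0224
```

Run:
```python
from plan import *
info(); shot('scene','s11'); shot('wrist','w11'); info()
crop('s11',280,120,400,215,6,'cs11')
```

```text
t 22.075 pos [0.5216 0.1337 0.1598] S [ 0.001  -0.0535  0.1598] toolx [ 0.0054  0.0007 -1.    ] y ang -10.704134503327865 q [0.1217 0.2694 1.701  0.     1.1658 0.3085] F [0.4646 0.3467 6.6782] M [ 0.0553  0.0485 -0.062 ] w 0.022430898109110326
t 22.175 pos [0.5216 0.1337 0.1598] S [ 0.001  -0.0535  0.1598] toolx [ 0.0052  0.0005 -1.    ] y ang -10.69719946580945 q [ 0.1218  0.2695  1.7009 -0.0001  1.1659  0.3085] F [0.4754 0.7955 6.8445] M [ 0.1178  0.028  -0.0334] w 0.02249077384696232
```

View pics/cs11.png

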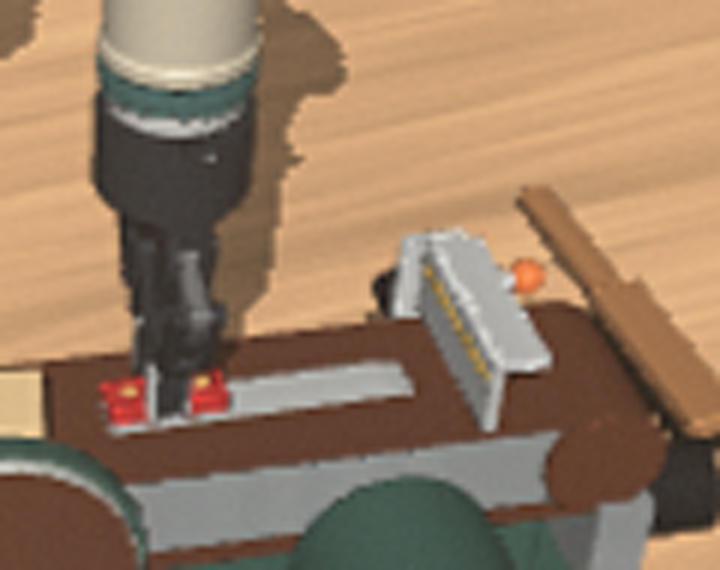

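View pics/w11.png

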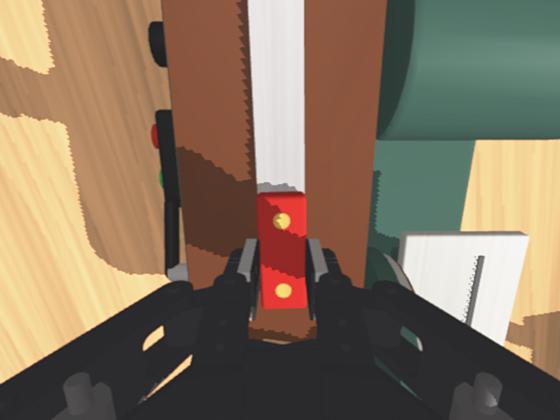

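The blade is right out, tip at (348,185) in the full scene picture and short of the plate. I slide it back under slowly, watching the force.

>>> carry_out(deltas=[-0.01,0,-0.06,0,0,0,-1,0,0,-0.1,0,0,0,-1,0,0,-0.1,0,0,0,-1,0,0,-0.1,0,0,0,-1])

```text
clock: 22.68
position: [0.5246, 0.1539, 0.1598]
ee_rot: [0.453, 0.544, 0.45, -0.544]
contact_force: [-0.8, -4.6, 7.4]
width: 0.0229
```

>>> carry_out(deltas=[0,0,-0.12,0,0,0,-1,0,0,-0.12,0,0,0,-1,0,0,-0.14,0,0,0,-1])

```text
clock: 23.05
position: [0.5282, 0.1736, 0.1598]
ee_rot: [-0.454, -0.542, -0.449, 0.546]
contact_force: [-2.2, -15.5, 10.0]
width: 0.0226
```

>>> carry_out(deltas=[0,0,-0.14,0,0,0,-1,0,0,-0.1,0,0,0,-1,0,0,0,0,0,0,-1,0,0,0,0,0,0,-1])

```text
clock: 23.55
position: [0.5303, 0.1858, 0.1598]
ee_rot: [-0.455, -0.541, -0.449, 0.547]
contact_force: [-2.2, -15.5, 9.9]
width: 0.0223
```

Run:
```python
from plan import *
info(); shot('scene','s12'); shot('wrist','w12'); info()
crop('s12',280,120,400,215,6,'cs12')
```

```text
t 23.55 pos [0.5303 0.1858 0.1598] S [-0.0001 -0.0008  0.1598] toolx [-0.0002 -0.0117 -0.9999] y ang -10.556685976214135 q [ 0.2206  0.3076  1.6442 -0.0122  1.1924  0.4093] F [ -2.1786 -15.4662   9.9005] M [-2.4984  0.4725  0.0749] w 0.022278367336321298
t 23.65 pos [0.5303 0.1858 0.1598] S [-0.0001 -0.0008  0.1598] toolx [-0.0002 -0.0116 -0.9999] y ang -10.564132524398566 q [ 0.2205  0.3077  1.6442 -0.0121  1.1924  0.4094] F [ -1.7246 -15.4883   9.8155] M [-2.5074  0.4343  0.0103] w 0.022750794743619154
```

View pics/cs12.png

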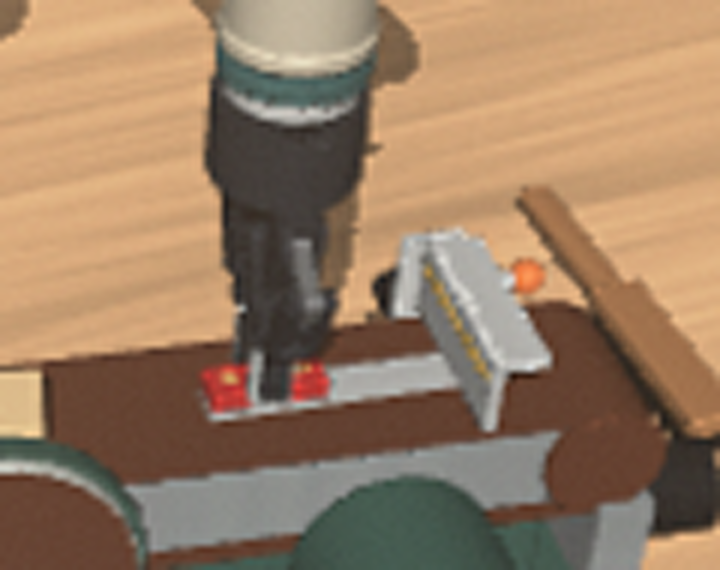

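View pics/w12.png

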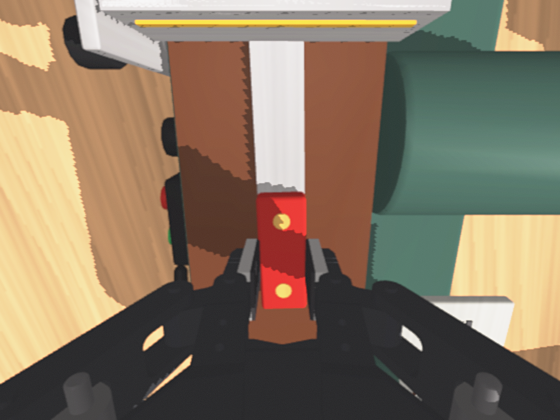

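It goes in again with a steady drag of about 15 N, including my own press on the belt. I push 9 mm further, then draw it right out.

>>> carry_out(deltas=[0,0,-0.08,0,0,0,-1,0,0,-0.08,0,0,0,-1,0,0,0,0,0,0,-1])

```text
clock: 24.02
position: [0.5319, 0.1947, 0.1598]
ee_rot: [-0.455, -0.541, -0.449, 0.547]
contact_force: [-2.8, -17.4, 9.7]
width: 0.0225
```

>>> carry_out(deltas=[0,0,0.1,0,0,0,-1,0,0,0.14,0,0,0,-1,0,0,0.16,0,0,0,-1,0,0,0.16,0,0,0,-1,0,0,0.16,0,0,0,-1,0,0,0.16,0,0,0,-1,0,0,0.16,0,0,0,-1,0,0,0.14,0,0,0,-1,0,0,0,0,0,0,-1,0,0,0,0,0,0,-1])

```text
clock: 25.28
position: [0.5205, 0.1318, 0.1598]
ee_rot: [0.452, 0.546, 0.451, -0.543]
contact_force: [-0.6, 0.6, 6.5]
width: 0.0227
```

Run:
```python
from plan import *
info(); shot('scene','s13'); info()
crop('s13',280,120,400,215,6,'cs13')
```

```text
t 25.275 pos [0.5205 0.1318 0.1598] S [ 0.0003 -0.0556  0.1598] toolx [ 0.0036  0.0011 -1.    ] y ang -10.686081794624833 q [0.1179 0.2681 1.703  0.0007 1.1669 0.3041] F [-0.6466  0.5757  6.5188] M [ 0.1272  0.033  -0.0107] w 0.022659401584630152
t 25.325 pos [0.5205 0.1318 0.1598] S [ 0.0003 -0.0556  0.1598] toolx [ 0.0036  0.0011 -1.    ] y ang -10.682410945653489 q [0.1179 0.2681 1.7029 0.0007 1.1669 0.3041] F [0.4625 0.5686 6.575 ] M [ 0.1314  0.0395 -0.0487] w 0.0229407669950928
```

View pics/cs13.png

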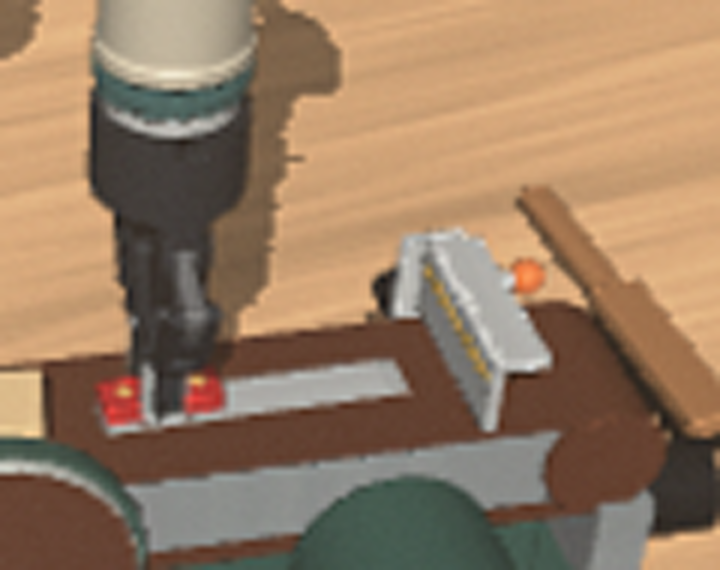

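>>> carry_out(deltas=[-0.1,0,0,0,0,0,-1,-0.4,0,0,0,0,0,-1,-0.6,0,0,0,0,0,-1,-0.6,0,0,0,0,0,-1,-0.4,0,0,0,0,0,-1,0,0,0,0,0,0,-1,0,0,0,0,0,0,-1])

```text
clock: 26.2
position: [0.5187, 0.1316, 0.2834]
ee_rot: [-0.451, -0.544, -0.452, 0.545]
contact_force: [0.1, -0.6, -2.8]
width: 0.0226
```

Run:
```python
from plan import *
info(); rows([.487,-.3525,.28],down(-105.3),26,-1)
```

```text
t 26.2 pos [0.5187 0.1316 0.2834] S [-0.0014 -0.0562  0.2834] toolx [-0.0013  0.0004 -1.    ] y ang -10.655486559862663 q [0.1181 0.1907 1.4923 0.0005 1.4599 0.304 ] F [ 0.1494 -0.5661 -2.8427] M [-0.078   0.0255  0.0082] w 0.022602673830209804
[0.0, 0.04, 0.31, 0.91, 0.0, 0.0, -1],
[0.0, 0.06, 0.31, 0.91, 0.0, 0.0, -1],
[0.0, 0.08, 0.3, 0.91, 0.0, 0.0, -1],
[0.0, 0.09, 0.3, 0.91, 0.0, 0.0, -1],
[0.0, 0.11, 0.29, 0.91, 0.0, 0.0, -1],
[0.0, 0.13, 0.28, 0.91, 0.0, 0.0, -1],
[0.0, 0.15, 0.27, 0.91, 0.0, 0.0, -1],
[0.0, 0.17, 0.26, 0.91, 0.0, 0.0, -1],
[0.0, 0.18, 0.25, 0.91, 0.0, 0.0, -1],
[0.0, 0.2, 0.24, 0.91, 0.0, 0.0, -1],
[0.0, 0.21, 0.23, 0.91, 0.0, 0.0, -1],
[0.0, 0.23, 0.21, 0.91, 0.0, 0.0, -1],
[0.0, 0.24, 0.2, 0.91, 0.0, 0.0, -1],
[0.0, 0.25, 0.18, 0.91, 0.0, 0.0, -1],
[0.0, 0.26, 0.17, 0.91, 0.0, 0.0, -1],
[0.0, 0.27, 0.15, 0.91, 0.0, 0.0, -1],
[0.01, 0.28, 0.13, 0.91, 0.0, 0.0, -1],
[0.0, 0.29, 0.11, 0.91, 0.0, 0.0, -1],
[0.01, 0.3, 0.09, 0.91, 0.0, 0.0, -1],
[0.0, 0.3, 0.07, 0.91, 0.0, 0.0, -1],
[0.01, 0.31, 0.06, 0.91, 0.0, 0.0, -1],
[0.0, 0.31, 0.04, 0.91, 0.0, 0.0, -1],
[0.01, 0.31, 0.01, 0.91, 0.0, 0.0, -1],
[0.0, 0.31, -0.0, 0.91, 0.0, 0.0, -1],
[0.01, 0.31, -0.02, 0.91, 0.0, 0.0, -1],
[0.0, 0.31, -0.05, 0.91, 0.0, 0.0, -1],
end [ 0.4871 -0.3526  0.2803] y ang -105.2954902364601
```

>>> carry_out(deltas=[0,0.04,0.31,0.91,0,0,-1,0,0.06,0.31,0.91,0,0,-1,0,0.08,0.3,0.91,0,0,-1,0,0.09,0.3,0.91,0,0,-1,0,0.11,0.29,0.91,0,0,-1,0,0.13,0.28,0.91,0,0,-1,0,0.15,0.27,0.91,0,0,-1,0,0.17,0.26,0.91,0,0,-1,0,0.18,0.25,0.91,0,0,-1])

```text
clock: 27.32
position: [0.5089, -0.0369, 0.2849]
ee_rot: [0.278, 0.651, 0.278, -0.649]
contact_force: [1.2, 0.6, -1.0]
width: 0.0222
```

>>> carry_out(deltas=[0,0.2,0.24,0.91,0,0,-1,0,0.21,0.23,0.91,0,0,-1,0,0.23,0.21,0.91,0,0,-1,0,0.24,0.2,0.91,0,0,-1,0,0.25,0.18,0.91,0,0,-1,0,0.26,0.17,0.91,0,0,-1,0,0.27,0.15,0.91,0,0,-1,0.01,0.28,0.13,0.91,0,0,-1,0,0.29,0.11,0.91,0,0,-1])

```text
clock: 28.45
position: [0.4973, -0.2041, 0.284]
ee_rot: [0.083, 0.703, 0.084, -0.701]
contact_force: [-0.2, -0.4, -0.3]
width: 0.0223
```

>>> carry_out(deltas=[0.01,0.3,0.09,0.91,0,0,-1,0,0.3,0.07,0.91,0,0,-1,0.01,0.31,0.06,0.91,0,0,-1,0,0.31,0.04,0.91,0,0,-1,0.01,0.31,0.01,0.91,0,0,-1,0,0.31,0,0.91,0,0,-1,0.01,0.31,-0.02,0.91,0,0,-1,0,0.31,-0.05,0.91,0,0,-1,0,0,0,0,0,0,-1,0,0,0,0,0,0,-1])

```text
clock: 29.7
position: [0.4881, -0.3519, 0.2814]
ee_rot: [-0.095, 0.701, -0.093, -0.7]
contact_force: [0.2, -0.3, -1.0]
width: 0.0225
```

Run:
```python
from plan import *
info(); shot('wrist','w14'); info(); rows([.487,-.3525,.03],down(-105.3),5,-1)
```

```text
t 29.7 pos [ 0.4881 -0.3519  0.2814] S [ 0.0588 -0.5368  0.2814] toolx [ 0.0017  0.0021 -1.    ] y ang -105.284924193543 q [-0.7419  0.2942  1.3558  0.0027  1.4917  1.0955] F [ 0.1959 -0.2784 -1.0266] M [ 0.0534  0.0291 -0.018 ] w 0.022450174929610885
t 29.75 pos [ 0.4881 -0.3516  0.2815] S [ 0.0588 -0.5366  0.2815] toolx [ 0.0018  0.0018 -1.    ] y ang -105.26237268401137 q [-0.7415  0.2938  1.356   0.0026  1.4916  1.0955] F [-1.0646 -0.0205 -1.3681] M [-0.0025 -0.005  -0.0148] w 0.02244558920871292
[0.84, 0.01, 0.0, 0.0, -0.0, 0.01, -1],
[0.84, 0.0, 0.0, 0.0, -0.0, 0.01, -1],
[0.84, 0.0, 0.01, 0.0, -0.0, 0.01, -1],
[0.84, 0.01, 0.0, 0.0, -0.0, 0.01, -1],
[0.83, 0.0, 0.01, 0.0, -0.0, 0.01, -1],
end [ 0.487  -0.3524  0.0301] y ang -105.26263438997587
```

View pics/w14.png

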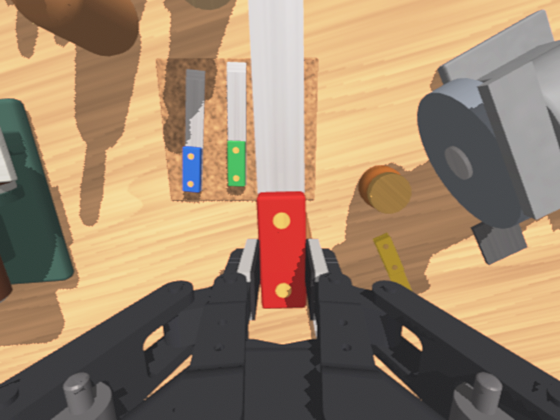

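Aligned over its old place. I lower it.

>>> carry_out(deltas=[0.5,0.01,0.01,0,0,0,-1,0.7,0,0,0,0,0,-1,0.7,0,0,0,0,0,-1,0.7,0,0,0,0,0,-1,0.6,0,0,0,0,0,-1,0.5,0,0,0,0,0,-1,0.3,0,0,0,0,0,-1,0.17,0,0,0,0,0,-1,0,0,0,0,0,0,-1,0,0,0,0,0,0,-1])

```text
clock: 31.0
position: [0.4886, -0.3528, 0.0323]
ee_rot: [-0.094, 0.702, -0.094, -0.7]
contact_force: [0.2, 0.6, -1.5]
width: 0.0224
```

Run:
```python
from plan import *
info()
```

```text
t 31.0 pos [ 0.4886 -0.3528  0.0323] S [ 0.0595 -0.5376  0.0323] toolx [ 0.0034 -0.0002 -1.    ] y ang -105.27399137249989 q [-0.7421  0.4844  1.7175  0.0026  0.937   1.0937] F [ 0.2338  0.6079 -1.4812] M [-0.0155  0.0914  0.006 ] w 0.02243130610701417
```

>>> carry_out(deltas=[0.1,0,0,0,0,0,-1,0.1,0,0,0,0,0,-1,0.06,0,0,0,0,0,-1,0.04,0,0,0,0,0,-1,0,0,0,0,0,0,-1])

```text
clock: 31.62
position: [0.4877, -0.3523, 0.0139]
ee_rot: [-0.095, 0.701, -0.094, -0.7]
contact_force: [-2.3, 1.4, 4.2]
width: 0.0225
```

On the mat (TCP 0.0139, predicted 0.0138, 4 N). I open gently, keeping clear of the green gauge, and rise.

>>> carry_out(deltas=[0,0,0,0,0,0,-0.2,0,0,0,0,0,0,0.1,0,0,0,0,0,0,0.1,-0.2,0,0,0,0,0,0.1,-0.5,0,0,0,0,0,0.1,-0.8,0,0,0,0,0,0.1,-0.8,0,0,0,0,0,0.1,-0.6,0,0,0,0,0,0.1,0,0,0,0,0,0,0.1,0,0,0,0,0,0,0.1])

```text
clock: 32.88
position: [0.4871, -0.3522, 0.1871]
ee_rot: [-0.095, 0.701, -0.093, -0.7]
contact_force: [0.2, 0.2, -0.7]
width: 0.0468
```

Run:
```python
from plan import *
info(); im=shot('wrist','w15'); shot('scene','s15'); t=shot('top','t15')
crop('t15',140,135,400,255,3,'ct15'); crop('s15',230,120,410,240,4,'cs15')
P=cloud(load('s15'))
for f in [(159,250),(163,165)]: pass
for u,v in [(358,162),(361,166),(364,172),(366,174)]: print('flange',toS(P[v,u]))
```

```text
t 32.875 pos [ 0.4871 -0.3522  0.1871] S [ 0.0579 -0.5373  0.1871] toolx [ 0.0014  0.0014 -1.    ] y ang -105.28786218353603 q [-0.7429  0.3414  1.52    0.0021  1.2802  1.0941] F [ 0.2051  0.1873 -0.6801] M [0.012  0.0046 0.0001] w 0.04677397820312289
flange [-0.0402  0.1198  0.1943]
flange [-0.0164  0.1211  0.1958]
flange [0.0165 0.119  0.1974]
flange [0.0251 0.1224 0.1958]
```

View pics/w15.png

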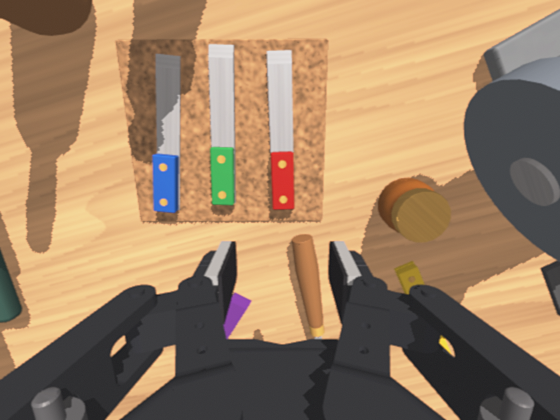

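View pics/cs15.png

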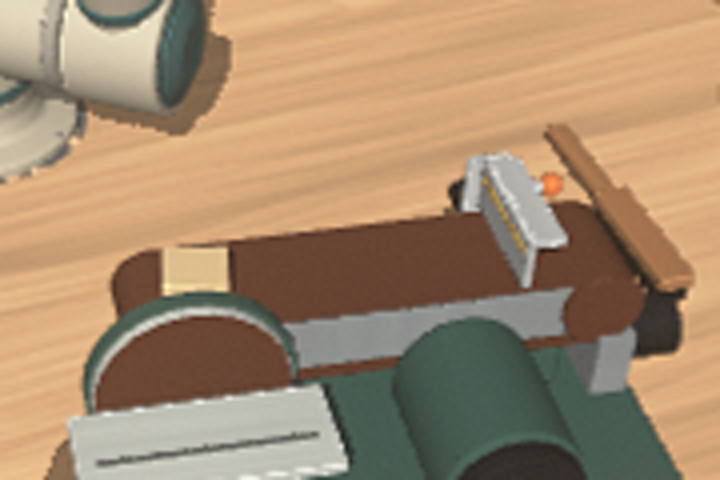

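View pics/ct15.png

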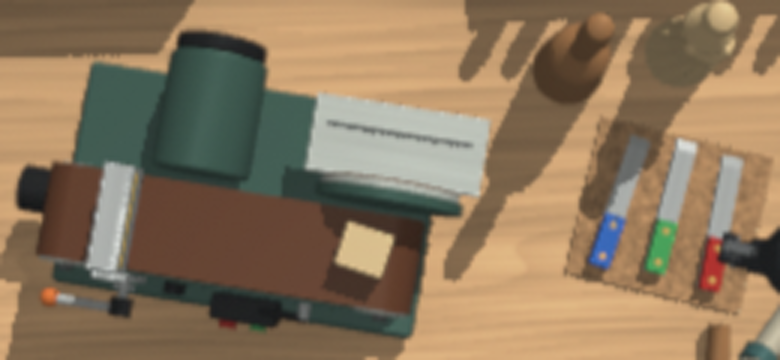

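The red gauge lies flat on the mat, handle at (282,180), clear of the green one. The flange is still at about 0.196, the lever is level, and the offcut has not moved.

Run:
```python
from plan import *
print(job.sign_off()); info()
```

```text
the job is handed in; nothing more can be done
None
the job is handed in; nothing more can be done
```

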